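Load the bench shaker and switch it on

ROBOT

A 6-joint arm with a two-finger parallel gripper is mounted at the origin on the work surface. World frame = base frame: x ahead of the robot, y to its left, z up, the work surface at z = 0. Lengths are in m, angles in degrees, forces in N, time in s.
With the tool pointing down it reaches from about 0.35 to 0.875 m from the base axis. Payload 4.2 kg.
Tool frame: the origin (TCP) lies on the front face of the gripper's body, between the roots of the fingers; the fingertips stand 70 mm ahead of it and the grasp point (between the pads) lies 51 mm ahead of it (r.nose_length is the distance from the TCP to the fingertips, in m); z points along the fingers, y is the direction in which the jaws open and shut (so a half turn about z gives the same grasp; the last joint's range is limited). The gripper opens to 87 mm and grips with 3 to 60 N. Pads are 19 mm wide; open, the fingers measure 117 mm over their backs; the gripper's body (75 mm by 190 mm) begins 51 mm behind the grasp point.
Start: joints at [87.181, 22.042, 0.453, 0, -68.411, -14.817], TCP at [0.189, 0.596, 0.292] pointing down, gripper open.
Joint ranges: [-179.83, 179.83], [-69.29, 118.12], [-61.27, 80.66], [-181.25, 117.63], [-171.15, -9.14], [-177.46, 177.46]. Speed limits (degrees/s): [159.86, 159.86, 180, 180, 180, 180].

INTERFACE

Orientations are given as a 3x3 rotation matrix whose columns are the frame's x, y, z axes.
In Python, from station import telemetry, capture, order, r gives the robot as it stands.
- The arm moves only by the tool drive_tool, never from a script. Its argument "series" is a list of rows, each a list of 4 numbers: the shift along the tool's x, y, z as a fraction of full scale, then the turn about the tool's z as a fraction of full scale. In form: [[dx, dy, dz, turn], ...]. A call has 1 to 10 rows; each row is the pose to reach, as a shift and turn from the pose commanded when the call began, along the tool's axes at that moment; what a row does not reach only later rows make up. Full scale, the value 1, is 0.12 m for a shift and 2 rad for a turn. A row lasts 1/8 s, in which the tool goes at most 62.5 mm and 10.7 degrees, less where a joint would pass 70% of its speed; a pose out of reach is approached as far as the arm can. A call with a number of a shift or a turn outside -1 to 1 is refused whole. A call with a gripper value outside its range is refused whole. "fingers" is the finger opening in mm, from 0 to 87, set as the call begins (left out, the last holds). The fingers move at their own pace and stop on an object; the grip force is fixed at half the most. Time passes only in rows, so rows that repeat a pose let the fingers close. It gives the time, the measured TCP pose, the force and the opening at its end, in the units of the state.
- telemetry.sense(): the state, without advancing time (a new reading comes with each control period).
- capture(name): name is "scene" or "top"; returns a dict with "color" (480x640x3 uint8, blue, green, red), "fx", "fy", "cx", "cy" (pixels), "k1" (the pictures are not rectified: a ray, as slopes to the right and down, at radius r is drawn at 1 + k1 r^2 times it, then the intrinsics apply), "eye" and "attitude" of the camera in the world. Camera axes: x right, y up, looking along -z (the intrinsics and any distortion apply to the point x, -y, -z); pixel columns grow to the right and rows downward; lengths in m; the calibration is good to about 2 mm. A picture is of the moment at which its call begins. There is no depth.
- order.finish_job(): hands the job in, once; it reports no verdict.
The state is a dict: "time_s": time; "joints": joint angles; "joint_velocities": joint speeds; "effort": joint torques, N m; "tcp_pos": TCP position; "ee_rot": TCP orientation; "wrist_force": force on the tool from outside, world axes, zero at the start; "moment": the same for the moment, N m; "gripper_width": opening from 0.0 (shut) to 1.0 (fully open).
Only numpy, scipy, OpenCV 4.12 (cv2) and the standard library are available. Lean on these libraries where they do the work, as an engineer would, in place of code of your own. Each camera call takes 0.05 s, during which the arm holds its last target. There are 200 camera calls.

TASK

Pack the aluminium vial block and every small narrow-necked bottle on the bench (round or square, 10 cm tall; not the wash bottle or the jar) upright and flat on the floor of the shaker's tray. Once they are all in and still with the shaker off, take the flat screwdriver from its stand and use it to turn the orange slotted selector a quarter turn clockwise, fully round from the red dot to the green dot. Then stand the screwdriver back home in its stand; leave the wash bottle and the jar where they are.

Things in the scene. Friction and masses are not known exactly. Their poses are not given: they have to be found in the camera images.
- round_a_mid (a point): Cream bottle with a yellow cap, 100 mm tall, round body 60 mm across, 0.15 to 0.26 kg. May be absent. Its upright round cap and neck, 34 mm across, takes up the top 40 mm (60 to 100 mm above its base) and is what to grip, from above; the body is the bottom 60 mm. This point lies on its axis half-way up, 50 mm above its base; z points up out of the cap.
- round_b_mid (a point): Brown bottle with a blue cap, 100 mm tall, round body 60 mm across, 0.15 to 0.26 kg. May be absent. Its upright round cap and neck, 34 mm across, takes up the top 40 mm (60 to 100 mm above its base) and is what to grip, from above; the body is the bottom 60 mm. This point lies on its axis half-way up, 50 mm above its base; z points up out of the cap.
- square_a_mid (a point): Pale blue-grey square bottle with a green cap, 100 mm tall, square body 58 x 58 mm. 0.16 to 0.29 kg. May be absent. Its upright round cap and neck, 34 mm across, takes up the top 40 mm (60 to 100 mm above its base) and is what to grip, from above; the body is the bottom 60 mm. This point lies on its axis half-way up, 50 mm above its base; z points up out of the cap. x and y are square to the body's sides.
- square_b_mid (a point): Dark red square bottle with a white cap, 100 mm tall, square body 58 x 58 mm. 0.16 to 0.29 kg. May be absent. Its upright round cap and neck, 34 mm across, takes up the top 40 mm (60 to 100 mm above its base) and is what to grip, from above; the body is the bottom 60 mm. This point lies on its axis half-way up, 50 mm above its base; z points up out of the cap. x and y are square to the body's sides.
- block_mid (a point): Aluminium vial block, always there: 124 mm (its x) by 60 mm (its y) by 60 mm high, 0.34 to 0.59 kg, with four blue vial caps 6 mm high at its ends; from the middle of its top rises a black square grip post 28 x 28 mm and 40 mm tall (sides along the block's x and y). This point lies on the post's axis, 50 mm above the base; z up.
- tray (a point): Centre of the floor of the open aluminium tray fixed on top of the white shaker. The inside is 132 mm along this frame's x by 198 mm along its y, the walls are 5 mm thick and rise 40 mm above the floor; the floor is 75 mm above the bench. There are no dividers: it holds the block standing across it (block's length along the tray's x) and four bottles in two rows of two, about 6 mm to spare between neighbours. The tray does not move. x points away from the control deck, z up.
- selector_slot (a point): The orange slotted selector on the shaker's deck, in front of the tray, within a black collar (34 mm inside, 48 mm outside, top 11 mm above this point). This point is on its upright axis at the floor of the slot, 73 mm above the bench; x runs along the slot and turns with it. The slot is 22 mm long, 5 mm wide and 8 mm deep; its upper 3 mm flare at 45 degrees to 11 mm wide. A white mark shows the slot's x end: by the red dot it is off, by the green dot it is on.
- selector (a joint): Angle of the selector, rad: 0 at the stop by the red dot (off), growing clockwise seen from above to 1.57 at the stop by the green dot (on). Starts between 0 and 0.12. It turns with light friction (about 0.04 N m) and stays where it is left.
- driver_handle (a point): Flat screwdriver, 140 mm long, 0.09 kg, at the start upright, blade down, in its stand. This point is the middle of its red square handle, 24 x 24 mm and 80 mm long, 100 mm above the blade's tip; z runs from the tip to the handle, x lies along the blade's width; the handle's sides are along x and y. The shaft is 7 mm thick.
- driver_tip (a point): Tip of the screwdriver's blade (12 mm wide along x, 2.5 mm thick along y), same axes as the handle's point; the handle begins 60 mm above the tip.
- stand_seat (a point): Where the screwdriver's tip rests when it is home in the blue stand, a fixed block 60 x 60 x 65 mm high: on the axis of its hole (17 mm wide, flared 3 mm at the mouth), 5 mm above the bench; the handle's foot then rests on the stand's top, 60 mm above this point. z up. The screwdriver may stand there at any turn.
- wash: White wash bottle with a red cap among the bottles, 56 mm across, 130 mm tall, not part of the load; origin at the centre of its base, z up.
- jar: Clear glass jar with a blue lid, 72 mm across, 85 mm tall, not part of the load; origin at the centre of its base, z up.
Not all that is in view belongs to the job. Leave any yellow look-alike of the part that bears driver_handle alone. What is shaped like the part that bears square_a_mid but turquoise is not meant.

How it is judged (in metres and radians):
On the way, in this order (a step that is already met when the one before it is completed fails the run):
1. the block and every bottle stand in the tray while the selector is still off (x of round_a_mid in the frame of tray between -0.068 and 0.068 m and y of round_a_mid in the frame of tray between -0.1 and 0.1 m and z of round_a_mid in the frame of tray between 0.043 and 0.057 m and angle between each of round_a_mid, round_b_mid, square_a_mid, square_b_mid, block_mid's own z axis and vertical below 0.12 rad and x of round_b_mid in the frame of tray between -0.068 and 0.068 m and y of round_b_mid in the frame of tray between -0.1 and 0.1 m and z of round_b_mid in the frame of tray between 0.043 and 0.057 m and x of square_a_mid in the frame of tray between -0.068 and 0.068 m and y of square_a_mid in the frame of tray between -0.1 and 0.1 m and z of square_a_mid in the frame of tray between 0.043 and 0.057 m and x of square_b_mid in the frame of tray between -0.068 and 0.068 m and y of square_b_mid in the frame of tray between -0.1 and 0.1 m and z of square_b_mid in the frame of tray between 0.043 and 0.057 m and x of block_mid in the frame of tray between -0.068 and 0.068 m and y of block_mid in the frame of tray between -0.1 and 0.1 m and z of block_mid in the frame of tray between 0.043 and 0.057 m and value of joint selector below 0.35 rad), for 0.2 s.
2. the selector is turned to on with the screwdriver's tip in its slot (value of joint selector above 1.4 rad and distance between driver_tip and selector_slot below 0.009 m), for 0.1 s.
At the end, for the whole second after the job is handed in: The block and every bottle present stand in the tray within its walls, base within 7 mm of the tray floor's height and tilted less than 0.12 rad; the selector reads over 1.4 rad and is at rest; the screwdriver is home in its stand, tip within 8 mm of its seat and tilted less than 0.12 rad (x of round_a_mid in the frame of tray between -0.068 and 0.068 m and y of round_a_mid in the frame of tray between -0.1 and 0.1 m and z of round_a_mid in the frame of tray between 0.043 and 0.057 m and angle between each of round_a_mid, round_b_mid, square_a_mid, square_b_mid, block_mid, driver_handle's own z axis and vertical below 0.12 rad and x of round_b_mid in the frame of tray between -0.068 and 0.068 m and y of round_b_mid in the frame of tray between -0.1 and 0.1 m and z of round_b_mid in the frame of tray between 0.043 and 0.057 m and x of square_a_mid in the frame of tray between -0.068 and 0.068 m and y of square_a_mid in the frame of tray between -0.1 and 0.1 m and z of square_a_mid in the frame of tray between 0.043 and 0.057 m and x of square_b_mid in the frame of tray between -0.068 and 0.068 m and y of square_b_mid in the frame of tray between -0.1 and 0.1 m and z of square_b_mid in the frame of tray between 0.043 and 0.057 m and x of block_mid in the frame of tray between -0.068 and 0.068 m and y of block_mid in the frame of tray between -0.1 and 0.1 m and z of block_mid in the frame of tray between 0.043 and 0.057 m and value of joint selector above 1.4 rad and distance between driver_tip and stand_seat below 0.008 m and velocity of joint selector below 0.05 rad/s); the robot touches nothing.
It fails at once if the wash bottle is moved by more than 5 cm or tipped over (distance of wash from where it was at the start of the episode above 0.05 m or angle between wash's own z axis and vertical above 0.5 rad).
It fails at once if the glass jar is moved by more than 5 cm or tipped over (distance of jar from where it was at the start of the episode above 0.05 m or angle between jar's own z axis and vertical above 0.5 rad).
Of round_a, round_b, square_a, square_b only 3 to 4 are there at a start; the rules pass over those that are not, and their reading is None.
At some moment in a run one of round_a, round_b, square_a, square_b, block may be knocked a few centimetres aside while the robot is not near it.
It also fails if it takes over 208 s, if anything falls off the work surface, if the arm or the gripper's body presses on something with over 40 N, if the wrist force passes 120 N, or if a joint passes its speed limit or range.

## Working session

There is one attempt and no reset: what is moved stays moved. The work goes in short steps, Python scripts to look and compute and a tool call to move; the robot and the scene stay as the last step left them, time stands still between calls to the robot, and variables do not carry over. Pictures are saved under pics/ and viewed, about 12 in all and at most 16, crops included, and the job is handed in when it is done.

Besides the shell and the picture viewer there is one more tool, called after "Request:" as name(argument=value, ...), one argument or row to a line, values as JSON. drive_tool: Moves the arm, as the interface text tells. Shift numbers are shares of 0.12 m and turn numbers shares of 2 rad, none past 1 either way. Its arguments: {"type":"object","properties":{"series":{"type":"array","items":{"type":"array","items":{"type":"number","minimum":-1,"maximum":1}}},"fingers":{"type":"number"}},"required":["series"]}

```bash
ls; mkdir -p pics; cat > h.py <<'E'
import numpy as np, cv2
from station import telemetry, capture, order, r
def snap(cam,fn=None,box=None,s=1):
    c=capture(cam); im=c["color"]
    if fn:
        o=im if box is None else im[box[1]:box[3],box[0]:box[2]]
        cv2.imwrite("pics/"+fn,cv2.resize(o,None,fx=s,fy=s,interpolation=cv2.INTER_CUBIC))
    return c
def K(c): return np.array([[c["fx"],0,c["cx"]],[0,c["fy"],c["cy"]],[0,0,1.]]),np.array([c["k1"],0,0,0.])
def ray(c,p):
    k,d=K(c); u=cv2.undistortPoints(np.array([[p]],float),k,d)[0,0]
    return np.array(c["attitude"])@np.array([u[0],-u[1],-1.])
def onz(c,p,z):
    e=np.array(c["eye"]);v=ray(c,p); return e+v*(z-e[2])/v[2]
def proj(c,P):
    q=np.array(c["attitude"]).T@(np.array(P,float)-np.array(c["eye"])); q=np.array([q[0],-q[1],-q[2]])
    k,d=K(c); return cv2.projectPoints(q.reshape(1,1,3),np.zeros(3),np.zeros(3),k,d)[0].ravel()
def blobs(c,lo,hi,amin=30):
    h=cv2.cvtColor(c["color"],cv2.COLOR_BGR2HSV); m=cv2.inRange(h,np.array(lo),np.array(hi))
    n,l,st,ce=cv2.connectedComponentsWithStats(m)
    return [(ce[i].round(1),st[i].tolist()) for i in range(1,n) if st[i][4]>=amin]
E
python3 - <<'E'
from h import *
for n in("scene","top"):
    c=snap(n,n+"0.png"); print(n,c["eye"],np.array(c["attitude"]).round(3).tolist(),c["fx"],c["cx"],c["cy"],c["k1"])
s=telemetry.sense(); print(s["time_s"],s["tcp_pos"],np.array(s["ee_rot"]).round(3).tolist(),s["gripper_width"],s["wrist_force"])
E
```

```text
pics
scene [1.42652208 0.2144842  0.71559102] [[-0.185, -0.515, 0.837], [0.982, -0.117, 0.146], [0.023, 0.849, 0.527]] 498.21655307130004 316.8685503061048 240.6523716431003 -0.08509171647545734
top [0.28697343 0.04966757 1.29123277] [[0.008, 0.993, -0.117], [-1.0, 0.009, 0.008], [0.009, 0.117, 0.993]] 468.2807749306386 318.9751204841963 242.80686099940067 -0.1013303984567201
0.1 [0.1892023  0.59525449 0.29124897] [[0.953, -0.303, -0.0], [-0.303, -0.953, -0.002], [0.0, 0.002, -1.0]] 0.9997004580645605 [-0.21317946  0.01033075  0.07932234]
```

View pics/scene0.png

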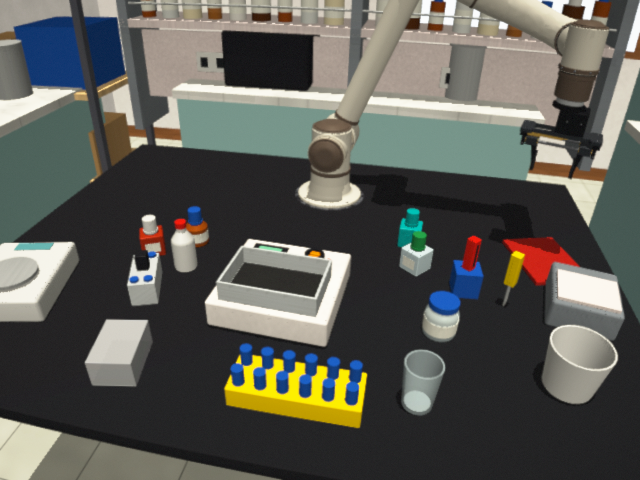

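View pics/top0.png

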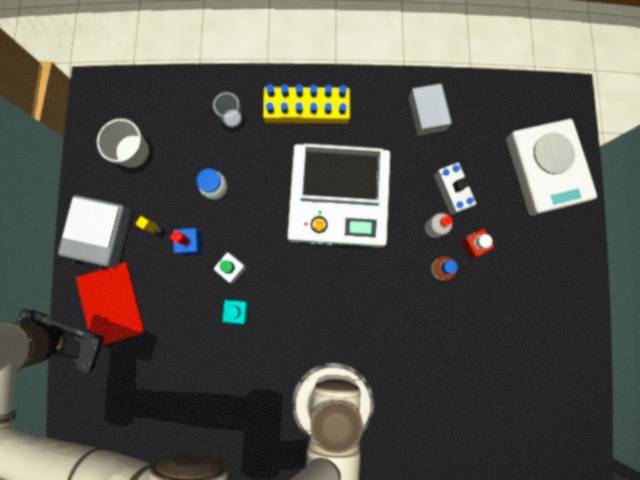

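Blocks and bottles seen in the top view:
- **square_a**: pale body with a green cap, (229,267). Its look-alike is the turquoise bottle at (234,312).
- **square_b**: red body with a white cap, (481,241).
- **round_b**: brown with a blue cap, (447,267). Nearby is the wash bottle at (439,223), red cap.
- **Block**: (457,186). The yellow rack at (306,104) is not it.
- **Screwdriver**: red, in the blue stand at (185,240). Its look-alike is the yellow one at (150,225).
- **round_a**: no cream bottle with a yellow cap is visible, so it is probably absent.

Next I'll take close crops.

```bash
python3 - <<'E'
from h import *
c=snap("top"); im=c["color"]
a=cv2.resize(im[135:290,285:505],None,fx=3.6,fy=3.6,interpolation=cv2.INTER_CUBIC)
cv2.imwrite("pics/r1.png",a)
cv2.imwrite("pics/l1.png",cv2.resize(im[160:330,130:300],None,fx=3.5,fy=3.5,interpolation=cv2.INTER_CUBIC))
for n,lo,hi in [("green",(45,120,60),(75,255,255)),("blue",(105,120,60),(125,255,255)),("red1",(0,150,90),(8,255,255)),("red2",(172,150,90),(180,255,255)),("orange",(10,150,120),(22,255,255)),("turq",(80,120,60),(95,255,255)),("yellow",(23,150,100),(34,255,255))]:
    print(n,[(p.tolist(),s[4]) for p,s in blobs(c,lo,hi,8)])
E
```

```text
green [([226.4, 266.4], 122)]
blue [([269.8, 88.0], 66), ([284.4, 88.4], 65), ([298.7, 88.2], 64), ([313.3, 88.5], 63), ([327.8, 88.7], 63), ([342.3, 88.8], 66), ([269.6, 106.9], 44), ([284.0, 106.9], 42), ([298.7, 107.0], 41), ([313.1, 107.1], 38), ([327.7, 107.5], 42), ([342.3, 107.6], 43), ([455.8, 167.8], 28), ([207.6, 179.4], 472), ([445.9, 171.7], 24), ([469.7, 200.3], 27), ([459.5, 204.0], 26), ([189.0, 241.9], 535), ([449.7, 266.8], 177)]
red1 [([446.7, 220.2], 96), ([477.3, 243.6], 275), ([176.1, 236.9], 84), ([109.7, 302.7], 3748)]
red2 [([178.6, 234.1], 21)]
orange [([48.2, 71.3], 42), ([41.0, 76.6], 63), ([45.3, 86.1], 14), ([39.6, 100.1], 82), ([34.6, 111.8], 18), ([318.9, 224.5], 57), ([440.7, 268.7], 124)]
turq [([234.5, 311.3], 606)]
yellow [([306.6, 106.4], 2116), ([144.3, 223.5], 184), ([319.1, 220.3], 16), ([319.3, 226.2], 34)]
```

View pics/r1.png

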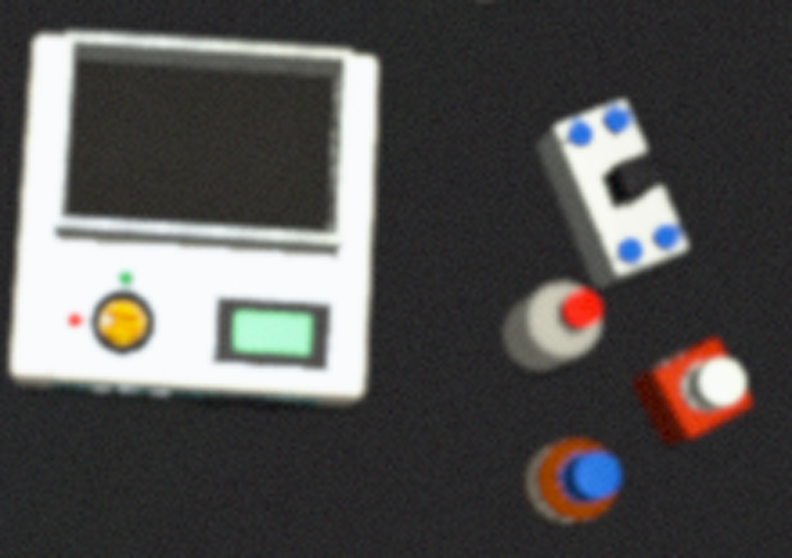

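View pics/l1.png

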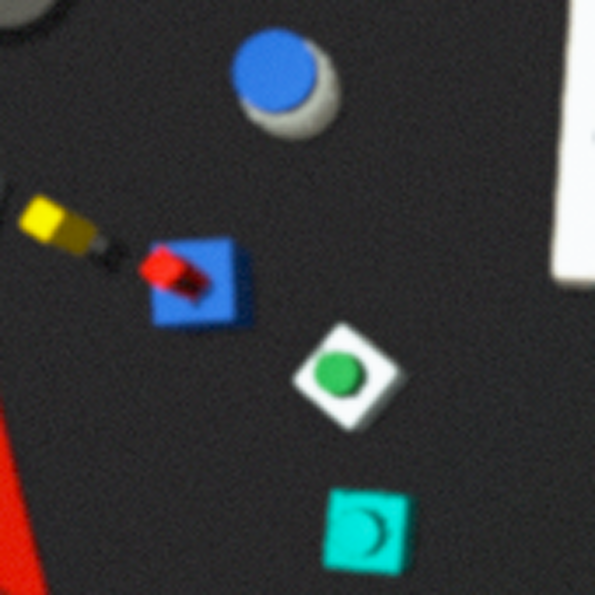

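```bash
cat > m.py <<'E'
from h import *
c=snap("top"); im=c["color"]; np.set_printoptions(precision=4,suppress=True)
f=lambda p,z: onz(c,p,z)[:2].round(4)
print("sqA cap",f((226.4,266.5),.1),"rB cap",f((450.5,267.0),.1),"sqB cap",f((485,241.4),.1))
caps=[f(p,.066) for p in [(455.8,167.8),(445.9,171.7),(469.7,200.3),(459.5,204.0)]]
print("block",np.mean(caps,0),caps)
d=(caps[2]+caps[3]-caps[0]-caps[1]); print("block yaw",np.degrees(np.arctan2(d[1],d[0])))
print("wash cap",f((446.7,220.2),.13),"jar",f((207.6,179.4),.085))
q=lambda pts,x0,y0,s,z:[f((a/s+x0,b/s+y0),z) for a,b in pts]
st=q([(151,243),(234,239),(238,321),(154,327)],130,160,3.5,.065); print("stand",np.mean(st,0),st)
print("driver top",f((174.5,236),.145))
def sq(pts,x0,y0,s):
    p=q(pts,x0,y0,s,.06); e=[np.degrees(np.arctan2(*(p[(i+1)%4]-p[i])[::-1]))%90 for i in range(4)]; print(np.mean(p,0),e)
sq([(293,380),(342,323),(401,373),(351,431)],130,160,3.5)
sq([(648,378),(720,341),(751,404),(686,440)],285,135,3.6)
print("dots red",f((75/3.6+285,320/3.6+135),.073),"green",f((125/3.6+285,278/3.6+135),.073),"sel",f((318.9,224.6),.08))
# dark quad of the tray
g=cv2.cvtColor(im,cv2.COLOR_BGR2GRAY); m=(g<80).astype(np.uint8); m[:, :285]=0
n,l,s,ce=cv2.connectedComponentsWithStats(m,connectivity=4); i=l[175,342]; t=(l==i).astype(np.uint8)
print(s[i],"center",ce[i]); k=cv2.findContours(t,0,2)[0][0]; h=cv2.convexHull(k)
for e in (3,5,8): print(cv2.approxPolyDP(h,e,True).reshape(-1,2).tolist())
# white shaker outline
w=(g>200).astype(np.uint8); n,l,s,ce=cv2.connectedComponentsWithStats(w); i=l[150,297]; print(s[i]); k=cv2.findContours((l==i).astype(np.uint8),0,2)[0][0]; print(cv2.approxPolyDP(cv2.convexHull(k),5,True).reshape(-1,2).tolist())
E
python3 m.py
```

```text
sqA cap [0.364  0.2764] rB cap [ 0.3672 -0.2984] sqB cap [ 0.4344 -0.3918]
block [ 0.5895 -0.3343] [array([ 0.6399, -0.3308]), array([ 0.6284, -0.303 ]), array([ 0.5501, -0.3661]), array([ 0.5395, -0.3375])]
block yaw -158.66444468290578
wash cap [ 0.484  -0.2828] jar [0.5953 0.337 ]
stand [0.4336 0.3947] [array([0.4635, 0.4293]), array([0.4671, 0.3653]), array([0.4045, 0.3599]), array([0.3994, 0.4241])]
driver top [0.4355 0.4003]
[0.3636 0.2769] [np.float64(50.38931175997342), np.float64(50.70376652255365), np.float64(50.18159383189368), np.float64(50.03236555976739)]
[ 0.4335 -0.3921] [np.float64(26.890360836915427), np.float64(25.195302086918247), np.float64(28.25365413755756), np.float64(30.945515278467255)]
dots red [0.4799 0.0753] green [0.5114 0.039 ] sel [0.4772 0.041 ]
[ 304  151   74   48 3090] center [340.4502 174.4175]
[[307, 151], [377, 156], [376, 195], [372, 198], [304, 193]]
[[307, 151], [377, 156], [376, 195], [304, 193]]
[[307, 151], [377, 156], [376, 195], [304, 193]]
[ 288  145  102  100 4244]
[[296, 145], [388, 151], [383, 244], [289, 238]]
```

```bash
python3 - <<'E'
from h import *
c=snap("top"); f=lambda p,z: onz(c,p,z)[:2]
A=f((306.3,150.5),.075);B=f((377.5,155.8),.075);
for z in(.073,.068):
    P=[f(p,z) for p in[(296,145),(388.5,151),(383.5,244),(289,238)]]
    a=lambda u,v:np.degrees(np.arctan2(*(v-u)[::-1])); print([p.round(4).tolist() for p in P],"yaws",a(P[1],P[0])-90,a(P[2],P[3])-90,a(P[3],P[0]),a(P[2],P[1]),"centre",np.mean(P,0),[np.linalg.norm(P[i]-P[i-1]).round(4) for i in range(4)])
C=f((375.8,198),.115);D=f((303.3,193.3),.115)
print("far",A,B,np.linalg.norm(A-B),"near",C,D,np.linalg.norm(C-D),np.degrees(np.arctan2(*(A-B)[::-1]))-90,np.linalg.norm((A+B-C-D)/2),"centre",(A+B+C+D)/4)
cv2.imwrite("pics/tray.png",cv2.resize(c["color"][138:252,280:396],None,fx=5,fy=5,interpolation=cv2.INTER_CUBIC))
h=snap("scene"); cv2.imwrite("pics/trays.png",cv2.resize(h["color"][230:345,200:360],None,fx=5,fy=5,interpolation=cv2.INTER_CUBIC))
E
```

```text
[[0.6952, 0.1044], [0.6815, -0.1456], [0.4284, -0.1292], [0.4421, 0.1191]] yaws -3.1338216052471353 -3.1560676542319612 -3.3217511294699413 -3.708151765656668 centre [ 0.5617823 -0.0128166] [np.float64(0.2535), np.float64(0.2503), np.float64(0.2536), np.float64(0.2486)]
[[0.6968, 0.1046], [0.6831, -0.1464], [0.429, -0.1299], [0.4427, 0.1194]] yaws -3.1338216052471353 -3.156067654231947 -3.32175112946994 -3.708151765656661 centre [ 0.5629102  -0.01307305] [np.float64(0.2545), np.float64(0.2513), np.float64(0.2546), np.float64(0.2496)]
far [0.67933846 0.07637121] [ 0.66692278 -0.1152678 ] 0.19204077099514952 near [ 0.54222617 -0.10428569] [0.55258032 0.08185323] 0.18642668123998826 -3.7068278943226147 0.12599658429643493 centre [ 0.61026693 -0.01533226]
```

View pics/tray.png

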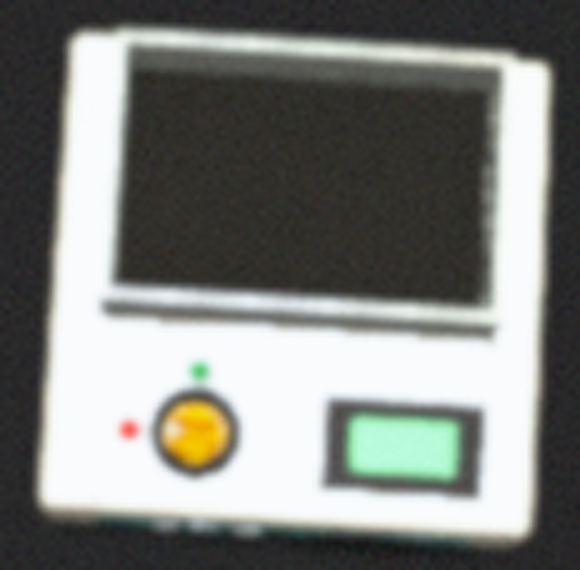

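```bash
python3 - <<'E'
from h import *
c=snap("top"); g=lambda x,y,z: onz(c,((x+.5)/5-.5+280,(y+.5)/5-.5+138),z)[:2]
P=[g(131,44,.115),g(500,68,.115),g(491,306,.115),g(115,285,.115)]
print([p.round(4).tolist() for p in P],"mean",np.mean(P,0),[np.linalg.norm(P[i]-P[i-1]).round(4) for i in range(4)])
F=[g(129,68,.075),g(491,90,.075)]; print(F,np.linalg.norm(F[0]-F[1]))
th=np.radians(-3.3); X=np.array([np.cos(th),np.sin(th)])
print("centre from far floor edge",np.mean(F,0)-.066*X)
print("sel collar",g(196,432,.084),"red",g(129,430,.073),"green",g(200,371,.073))
for n,T in(("a",np.mean(P,0)),):
    for sx in(1,-1):
        for sy in(1,-1):
            w=T+sx*.066*X+sy*.099*np.array([-X[1],X[0]])
            print(proj(c,[*w,.115]),proj(c,[*w,.075]))
E
```

```text
[[0.6775, 0.0769], [0.6669, -0.1155], [0.5402, -0.1094], [0.5492, 0.0836]] mean [ 0.60845364 -0.01609442] [np.float64(0.1285), np.float64(0.1927), np.float64(0.1269), np.float64(0.1932)]
[array([0.6773618 , 0.07876594]), array([ 0.66749329, -0.11608507])] 0.195100756179299
centre from far floor edge [ 0.60653699 -0.01486034]
sel collar [0.47818594 0.04128736] red [0.48067854 0.07649001] green [0.51255828 0.03935081]
[305.03786754 145.45964472] [305.34662885 150.2392    ]
[380.82954735 150.59255484] [378.77337113 155.20177242]
[301.44990155 194.933538  ] [301.8806405  198.22500111]
[378.47536447 200.07973122] [376.45090928 203.2008421 ]
```

View pics/trays.png

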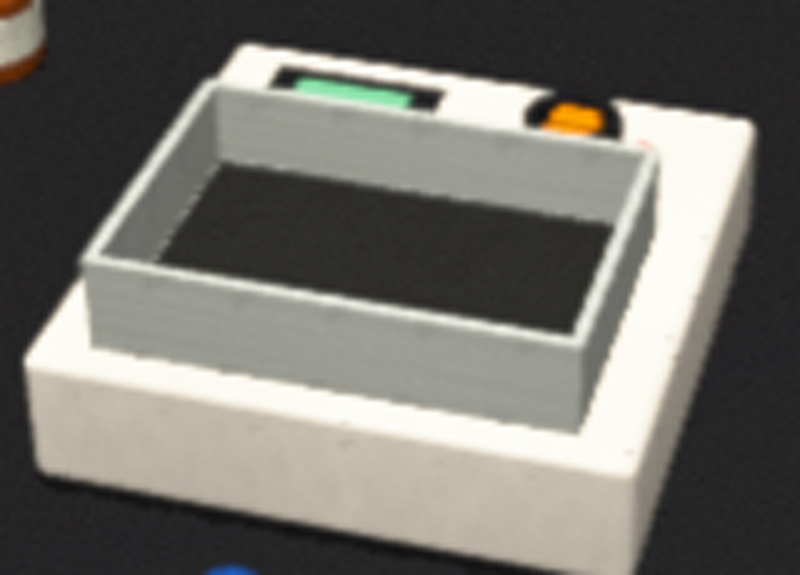

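```bash
python3 - <<'E'
from h import *
c=snap("scene"); g=lambda x,y,z: onz(c,((x+.5)/5-.5+200,(y+.5)/5-.5+230),z)[:2]
P=[g(84,262,.115),g(582,347,.115),g(657,148,.115),g(213,82,.115)]
print([p.round(4).tolist() for p in P],"mean",np.mean(P,0),[np.linalg.norm(P[i]-P[i-1]).round(4) for i in range(4)])
a=lambda u,v:np.degrees(np.arctan2(*(v-u)[::-1])); print(a(P[0],P[1])-90,a(P[3],P[2])-90,a(P[3],P[0]),a(P[2],P[1]))
print("sel",g(575,118,.081))
# cross-check caps by scene
print("green",[(p.tolist(),s[4],onz(c,p,.09)[:2].round(4)) for p,s in blobs(c,(45,120,60),(75,255,255),30)])
print("blue",[(p.tolist(),s[4],onz(c,p,.09)[:2].round(4),s[:4]) for p,s in blobs(c,(105,120,40),(125,255,255),30) if p[1]<250])
print("vials",[onz(c,p,.063)[:2].round(4) for p,s in blobs(c,(105,120,40),(125,255,255),5) if 120<p[0]<170 and 230<p[1]<300])
print("red",[(p.tolist(),s) for p,s in blobs(c,(0,150,60),(8,255,255),30)])
P=proj(c,[.5895,-.3343,.1]);print("post top proj",P, "driver top",proj(c,[.4336,.3947,.145]))
im=c["color"]; cv2.imwrite("pics/two.png",np.hstack([cv2.resize(im[195:315,115:225],(385,420),interpolation=2),cv2.resize(im[225:315,445:535],(400,400),interpolation=2)[:400] if 0 else cv2.resize(im[225:315,445:535],(420,420),interpolation=2)]))
E
```

```text
[[0.6727, -0.119], [0.683, 0.0866], [0.5413, 0.0926], [0.5327, -0.11]] mean [ 0.6074414  -0.01244741] [np.float64(0.1403), np.float64(0.2058), np.float64(0.1418), np.float64(0.2028)]
-2.8623447698130065 -2.4353391015292516 -3.659166520569308 -2.448252578876156
sel [0.47492452 0.04450141]
green [([418.6, 240.6], 248, array([0.3793, 0.2813]))]
blue [([51.4, 52.3], 3679, array([-1.4208, -2.0232]), [14, 17, 72, 72]), ([104.2, 48.2], 1961, array([-1.589 , -1.7453]), [84, 17, 41, 69]), ([194.2, 214.9], 245, array([ 0.38  , -0.2906]), [187, 206, 16, 19])]
vials [array([ 0.5376, -0.3378]), array([ 0.6258, -0.3021]), array([ 0.6375, -0.3297])]
red [([179.8, 223.2], [174, 218, 13, 11, 118]), ([152.7, 239.0], [139, 225, 27, 31, 382]), ([471.4, 251.2], [463, 235, 19, 35, 432]), ([538.9, 255.9], [502, 237, 77, 49, 1775])]
post top proj [139.3511494  253.03617342] driver top [472.28586275 238.12494163]
```

View pics/two.png

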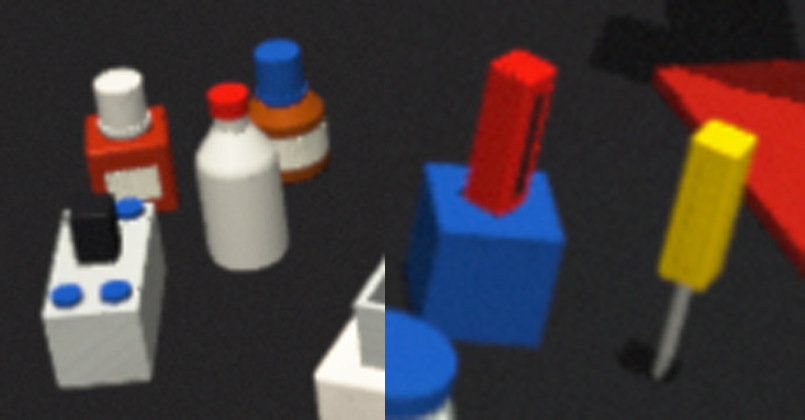

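Both views agree to about 3 mm. The tray centre is near (0.608,-0.0145) with yaw -3.1°, and the selector is near (0.477,0.0425). I'll start with square_a, using a small helper that turns waypoints into move numbers.

```bash
cat > plan.py <<'E'
import sys; from h import *
# usage: plan.py step_mm  x,y,z,yaw  x,y,z,yaw ...   ('=' keeps the value)  -> calls in tool axes/fractions
s=telemetry.sense(); R=np.array(s["ee_rot"]); cur=np.array([*s["tcp_pos"],np.degrees(np.arctan2(R[1,0],R[0,0]))])
print("t",round(s["time_s"],2),"cur",cur.round(4).tolist(),"F",np.round(s["wrist_force"],1).tolist(),"w",round(s["gripper_width"]*87,1),"j6",round(s["joints"][5],1))
step=float(sys.argv[1])/1000
for wp in sys.argv[2:]:
    T=np.array([cur[i] if v=="=" else float(v) for i,v in enumerate(wp.split(","))])
    while True:
        d=T-cur; a=np.radians(cur[3]); 
        t=np.array([np.cos(a)*d[0]+np.sin(a)*d[1], np.sin(a)*d[0]-np.cos(a)*d[1], -d[2]])/.12
        u=-np.radians(d[3])/2; k=max(1,np.abs(t).max(),abs(u)); 
        n0=max(np.linalg.norm(d[:3])/step, abs(d[3])/9.5); k=max(k,n0/9.0)
        f=1/k; n=max(1,int(np.ceil(n0*f)))
        end=np.round(np.append(t,u)*f,3)
        print(n,end.tolist(), "rows:",[np.round(end*(i+1)/n,3).tolist() for i in range(n)] if n>1 else [end.tolist()])
        cur=cur+d*f
        if k<=1.0001: break
    print("  at",cur.round(4).tolist())
E
python3 plan.py 60 0.363,0.278,0.26,-40 =,=,0.139,=
```

```text
t 0.4 cur [0.1893, 0.5956, 0.2921, -17.6384] F [0.3, -0.2, 0.3] w 86.9 j6 -14.8
3 [1.0, 0.955, 0.123, 0.089] rows: [[0.333, 0.318, 0.041, 0.03], [0.667, 0.637, 0.082, 0.059], [1.0, 0.955, 0.123, 0.089]]
3 [1.0, 0.66, 0.106, 0.078] rows: [[0.333, 0.22, 0.035, 0.026], [0.667, 0.44, 0.071, 0.052], [1.0, 0.66, 0.106, 0.078]]
1 [0.396, 0.181, 0.039, 0.028] rows: [[0.396, 0.181, 0.039, 0.028]]
  at [0.363, 0.278, 0.26, -40.0]
2 [0.0, -0.0, 1.0, -0.0] rows: [[0.0, -0.0, 0.5, -0.0], [0.0, -0.0, 1.0, -0.0]]
1 [0.0, -0.0, 0.008, -0.0] rows: [[0.0, -0.0, 0.008, -0.0]]
  at [0.363, 0.278, 0.139, -40.0]
```

Request:
drive_tool(
  series=[
    [0.333,0.318,0.041,0.03],
    [0.667,0.637,0.082,0.059],
    [1,0.955,0.123,0.089],
    [1,0.955,0.123,0.089],
  ],
  fingers=65,
)

```text
time_s: 0.9
tcp_pos: [0.27, 0.4469, 0.2776]
ee_rot: [[0.883, -0.47, -0.001], [-0.47, -0.883, -0.001], [-0.0, 0.001, -1.0]]
wrist_force: [0.9, -0.2, 0.5]
gripper_width: 0.755
```

Request:
drive_tool(
  series=[
    [0.333,0.22,0.035,0.026],
    [0.667,0.44,0.071,0.052],
    [1,0.66,0.106,0.078],
    [1,0.66,0.106,0.078],
  ],
)

```text
time_s: 1.4
tcp_pos: [0.3388, 0.3224, 0.2648]
ee_rot: [[0.799, -0.601, -0.0], [-0.601, -0.799, -0.0], [-0.0, 0.0, -1.0]]
wrist_force: [0.1, 0.8, 0.4]
gripper_width: 0.747
```

Request:
drive_tool(
  series=[
    [0.396,0.181,0.039,0.028],
    [0.396,0.181,0.039,0.028],
    [0.396,0.181,0.039,0.028],
    [0.396,0.181,0.039,0.028],
  ],
)

```text
time_s: 1.9
tcp_pos: [0.363, 0.2794, 0.2603]
ee_rot: [[0.767, -0.641, 0.0], [-0.641, -0.767, 0.001], [-0.0, -0.001, -1.0]]
wrist_force: [-0.8, 0.4, 0.7]
gripper_width: 0.745
```

```bash
python3 plan.py 40 0.363,0.278,0.26,-40 =,=,0.139,=; python3 -c "
from h import *
snap('scene','s1.png',(380,180,500,290),5)"
```

```text
t 1.9 cur [0.363, 0.2794, 0.2603, -39.873] F [-0.8, 0.4, 0.7] w 64.8 j6 -7.9
1 [0.008, 0.009, 0.003, 0.001] rows: [[0.008, 0.009, 0.003, 0.001]]
  at [0.363, 0.278, 0.26, -40.0]
3 [0.0, -0.0, 1.0, -0.0] rows: [[0.0, -0.0, 0.333, -0.0], [0.0, -0.0, 0.667, -0.0], [0.0, -0.0, 1.0, -0.0]]
1 [0.0, -0.0, 0.008, -0.0] rows: [[0.0, -0.0, 0.008, -0.0]]
  at [0.363, 0.278, 0.139, -40.0]
```

Request:
drive_tool(
  series=[
    [0.0,0,0.333,0],
    [0,0,0.667,0],
    [0,0,0.9,0],
    [0,0,1,0],
    [0,0,1,0],
  ],
)

```text
time_s: 2.58
tcp_pos: [0.3631, 0.2786, 0.1399]
ee_rot: [[0.767, -0.642, -0.0], [-0.642, -0.767, -0.001], [0.0, 0.001, -1.0]]
wrist_force: [0.5, -0.4, -1.0]
gripper_width: 0.746
```

Request:
drive_tool(
  series=[
    [0,0,0.008,0],
    [0,0,0.008,0],
    [0,0,0.008,0],
    [0,0,0.008,0],
    [0,0,0.008,0],
    [0,0,0.008,0],
    [0,0,0.008,0],
  ],
  fingers=20,
)

```text
time_s: 3.45
tcp_pos: [0.3637, 0.2788, 0.1397]
ee_rot: [[0.767, -0.642, 0.001], [-0.642, -0.767, 0.002], [0.0, -0.002, -1.0]]
wrist_force: [0.9, 2.3, 3.7]
gripper_width: 0.386
```

```bash
python3 plan.py 35 =,=,0.309,= 0.472,0.15,=,-20 0.6115,0.0514,=,-3.4; python3 -c "
from h import *
print(np.round(telemetry.sense()['joints'],1))
c,s=np.cos,np.sin; th=np.radians(-3.1)
for n,x,y in [('sqA',0,.066),('rB',.033,0),('sqB',-.033,0),('block',0,-.066)]: print(n,.608+c(th)*x-s(th)*y,-.0145+s(th)*x+c(th)*y)"
```

```text
t 3.45 cur [0.3637, 0.2788, 0.1397, -39.9586] F [0.9, 2.3, 3.7] w 33.6 j6 -7.9
4 [0.0, -0.0, -1.0, -0.0] rows: [[0.0, -0.0, -0.25, -0.0], [0.0, -0.0, -0.5, -0.0], [0.0, -0.0, -0.75, -0.0], [0.0, -0.0, -1.0, -0.0]]
2 [0.0, -0.0, -0.411, -0.0] rows: [[0.0, -0.0, -0.206, -0.0], [0.0, -0.0, -0.411, -0.0]]
  at [0.3637, 0.2788, 0.309, -39.9586]
4 [1.0, 0.176, -0.0, -0.126] rows: [[0.25, 0.044, -0.0, -0.032], [0.5, 0.088, -0.0, -0.063], [0.75, 0.132, -0.0, -0.094], [1.0, 0.176, -0.0, -0.126]]
2 [0.352, 0.16, -0.0, -0.048] rows: [[0.176, 0.08, -0.0, -0.024], [0.352, 0.16, -0.0, -0.048]]
  at [0.472, 0.15, 0.309, -20.0]
4 [1.0, 0.273, -0.0, -0.105] rows: [[0.25, 0.068, -0.0, -0.026], [0.5, 0.136, -0.0, -0.052], [0.75, 0.205, -0.0, -0.079], [1.0, 0.273, -0.0, -0.105]]
2 [0.344, 0.178, -0.0, -0.039] rows: [[0.172, 0.089, -0.0, -0.02], [0.344, 0.178, -0.0, -0.039]]
  at [0.6115, 0.0514, 0.309, -3.4]
[ 57.9  16.6 -34.    0.  -39.3  -7.9]
sqA 0.6115692016569951 0.05140342024152998
rB 0.640951710120765 -0.016284600828497586
sqB 0.575048289879235 -0.012715399171502415
block 0.6044307983430048 -0.08040342024152998
```

Request:
drive_tool(
  series=[
    [0,0,-0.1,0],
    [0,0,-0.25,0],
    [0,0,-0.5,0],
    [0,0,-0.75,0],
    [0,0,-0.9,0],
    [0,0,-1,0],
  ],
)

```text
time_s: 4.2
tcp_pos: [0.3624, 0.2772, 0.2594]
ee_rot: [[0.766, -0.643, -0.002], [-0.643, -0.766, -0.001], [-0.001, 0.002, -1.0]]
wrist_force: [-0.1, -0.3, -3.1]
gripper_width: 0.384
```

Request:
drive_tool(
  series=[
    [0,0,-0.2,0],
    [0,0,-0.35,0],
    [0,0,-0.41,0],
    [0,0,-0.41,0],
  ],
)

```text
time_s: 4.7
tcp_pos: [0.3628, 0.2778, 0.3079]
ee_rot: [[0.766, -0.643, -0.001], [-0.643, -0.766, -0.001], [-0.0, 0.001, -1.0]]
wrist_force: [0.6, -0.3, -2.5]
gripper_width: 0.385
```

Request:
drive_tool(
  series=[
    [0.1,0.02,0,-0.01],
    [0.3,0.05,0,-0.04],
    [0.55,0.1,0,-0.07],
    [0.8,0.14,0,-0.1],
    [1,0.176,0,-0.126],
  ],
)

```text
time_s: 5.32
tcp_pos: [0.4416, 0.1836, 0.3068]
ee_rot: [[0.903, -0.43, -0.003], [-0.43, -0.903, -0.002], [-0.002, 0.003, -1.0]]
wrist_force: [-0.8, 0.2, -2.2]
gripper_width: 0.385
```

Request:
drive_tool(
  series=[
    [0.2,0.08,0,-0.024],
    [0.352,0.16,0,-0.048],
  ],
)

```text
time_s: 5.58
tcp_pos: [0.4714, 0.1483, 0.3067]
ee_rot: [[0.94, -0.342, -0.003], [-0.342, -0.94, -0.002], [-0.002, 0.002, -1.0]]
wrist_force: [-0.4, 0.4, -3.1]
gripper_width: 0.386
```

Request:
drive_tool(
  series=[
    [0.25,0.068,0,-0.026],
    [0.5,0.136,0,-0.052],
    [0.75,0.205,0,-0.079],
    [0.9,0.25,0,-0.095],
    [1,0.273,0,-0.105],
    [1,0.273,0,-0.105],
  ],
)

```text
time_s: 6.32
tcp_pos: [0.5728, 0.0769, 0.3064]
ee_rot: [[0.99, -0.141, -0.004], [-0.141, -0.99, -0.001], [-0.003, 0.002, -1.0]]
wrist_force: [-0.9, 0.1, -2.9]
gripper_width: 0.385
```

Request:
drive_tool(
  series=[
    [0.2,0.1,0,-0.02],
    [0.3,0.16,0,-0.035],
    [0.344,0.178,0,-0.039],
    [0.344,0.178,0,-0.039],
    [0.344,0.178,0,-0.039],
  ],
)

```text
time_s: 6.95
tcp_pos: [0.6102, 0.0509, 0.3082]
ee_rot: [[0.998, -0.062, -0.001], [-0.062, -0.998, 0.0], [-0.001, -0.0, -1.0]]
wrist_force: [0.7, -0.1, -2.8]
gripper_width: 0.382
```

```bash
python3 plan.py 35 0.6115,0.0514,=,-3.4 =,=,0.216,=; python3 -c "
from h import *
a=snap('top')['color'][110:260,270:400];b=snap('scene')['color'][160:340,190:370]
cv2.imwrite('pics/p1.png',np.hstack([cv2.resize(a,(400,460),interpolation=2),cv2.resize(b,(400,460)[:1]+(460,),interpolation=2)]))"
```

```text
t 6.95 cur [0.6102, 0.0509, 0.3082, -3.5272] F [0.7, -0.1, -2.8] w 33.2 j6 66.6
1 [0.01, -0.004, -0.0, -0.001] rows: [[0.01, -0.004, -0.0, -0.001]]
  at [0.6115, 0.0514, 0.3082, -3.4]
3 [0.0, -0.0, 0.769, -0.0] rows: [[0.0, -0.0, 0.256, -0.0], [0.0, -0.0, 0.513, -0.0], [0.0, -0.0, 0.769, -0.0]]
  at [0.6115, 0.0514, 0.216, -3.4]
```

View pics/p1.png

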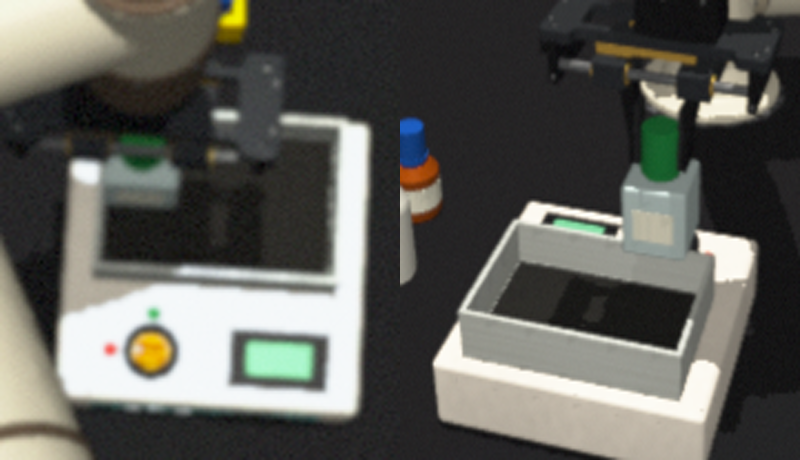

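Request:
drive_tool(
  series=[
    [0.01,-0.004,0.1,0],
    [0.01,-0.004,0.3,0],
    [0.01,-0.004,0.5,0],
    [0.01,-0.004,0.6,0],
    [0.01,-0.004,0.68,0],
    [0.01,-0.004,0.74,0],
    [0.01,-0.004,0.77,0],
    [0.01,-0.004,0.77,0],
    [0.01,-0.004,0.77,0],
  ],
)

```text
time_s: 8.18
tcp_pos: [0.6123, 0.051, 0.2165]
ee_rot: [[0.998, -0.062, 0.001], [-0.062, -0.998, 0.0], [0.001, -0.0, -1.0]]
wrist_force: [0.1, -1.1, -2.5]
gripper_width: 0.384
```

```bash
python3 plan.py 35 =,=,0.214,=;python3 -c "
from h import *
a=snap('top')['color'][110:260,270:400];b=snap('scene')['color'][160:340,190:370]
cv2.imwrite('pics/p2.png',np.hstack([cv2.resize(a,(400,460),interpolation=2),cv2.resize(b,(400,460)[:1]+(460,),interpolation=2)]))"
```

```text
t 8.18 cur [0.6123, 0.051, 0.2165, -3.5342] F [0.1, -1.1, -2.5] w 33.4 j6 66.6
1 [0.0, -0.0, 0.021, -0.0] rows: [[0.0, -0.0, 0.021, -0.0]]
  at [0.6123, 0.051, 0.214, -3.5342]
```

View pics/p2.png

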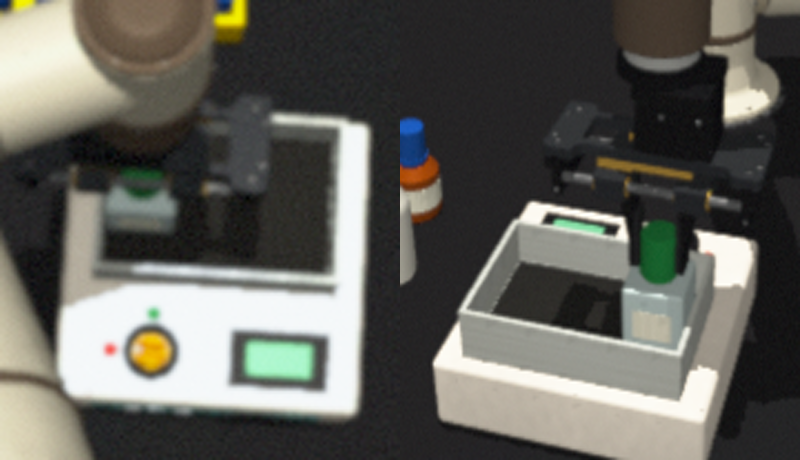

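Request:
drive_tool(
  series=[
    [0,0,0.02,0],
    [0,0,0.02,0],
    [0,0,0.02,0],
  ],
)

```text
time_s: 8.65
tcp_pos: [0.6125, 0.051, 0.2147]
ee_rot: [[0.998, -0.061, 0.002], [-0.061, -0.998, 0.0], [0.002, -0.0, -1.0]]
wrist_force: [-1.6, 1.7, 3.5]
gripper_width: 0.384
```

Request:
drive_tool(
  series=[
    [0,0,0,0],
    [0,0,0,0],
    [0,0,0,0],
    [0,0,0,0],
  ],
  fingers=52,
)

```text
time_s: 9.15
tcp_pos: [0.612, 0.0508, 0.2133]
ee_rot: [[0.998, -0.062, -0.0], [-0.062, -0.998, -0.0], [-0.0, 0.0, -1.0]]
wrist_force: [0.1, -0.2, 0.5]
gripper_width: 0.592
```

Request:
drive_tool(
  series=[
    [0,0,-0.2,0],
    [0,0,-0.5,0],
    [0,0,-0.75,0],
    [0,0,-0.75,0],
  ],
)

```text
time_s: 9.65
tcp_pos: [0.6131, 0.0511, 0.3065]
ee_rot: [[0.998, -0.062, 0.006], [-0.062, -0.998, 0.001], [0.006, -0.002, -1.0]]
wrist_force: [0.2, 0.0, -0.5]
gripper_width: 0.598
```

```bash
cat > look.py <<'E'
from h import *
c=snap("top"); f=lambda p,z: onz(c,p,z)[:2].round(4).tolist()
for n,lo,hi,z in [("green",(45,120,60),(75,255,255),.1),("blue",(105,120,60),(125,255,255),.1),("red",(0,150,90),(8,255,255),.13),("white",(0,0,200),(180,60,255),.1),("sqBbody",(0,150,90),(8,255,255),.05)]:
    print(n,[(p.tolist(),s[4],f(p,z if s[4]>60 or n!="blue" else .066)) for p,s in blobs(c,lo,hi,12) if p[1]>140 and 280<p[0]<500])
h=snap("scene"); print("scene blue",[(p.tolist(),s[4]) for p,s in blobs(h,(105,120,40),(125,255,255),12) if p[0]<230 and p[1]>150], "red",[(p.tolist(),s[4]) for p,s in blobs(h,(0,150,60),(8,255,255),30) if p[0]<230])
E
python3 look.py; python3 plan.py 60 0.3665,-0.297,=,0 =,=,0.139,=
```

```text
green [([315.5, 166.3], 146, [0.6285, 0.0512])]
blue [([455.8, 167.8], 28, [0.6399, -0.3308]), ([445.9, 171.7], 24, [0.6284, -0.303]), ([469.8, 200.1], 29, [0.5507, -0.3664]), ([459.5, 204.0], 26, [0.5395, -0.3375]), ([449.7, 266.8], 175, [0.3677, -0.2963])]
red [([446.6, 220.2], 98, [0.484, -0.2826]), ([477.4, 243.6], 270, [0.4249, -0.3606])]
white [([345.0, 214.4], 3222, [0.5014, -0.0261]), ([297.3, 164.2], 42, [0.6338, 0.099]), ([455.9, 187.7], 486, [0.5761, -0.3186]), ([441.2, 170.5], 12, [0.6219, -0.2807]), ([485.2, 240.6], 120, [0.4365, -0.3924]), ([293.6, 376.2], 7782, [0.0908, 0.1014]), ([363.7, 387.5], 21, [0.0637, -0.074]), ([363.5, 414.9], 194, [-0.0041, -0.0738]), ([308.4, 428.7], 22, [-0.0386, 0.0633]), ([293.3, 452.6], 456, [-0.0982, 0.1003])]
sqBbody [([446.6, 220.2], 98, [0.4975, -0.3055]), ([477.4, 243.6], 270, [0.4344, -0.3889])]
scene blue [([194.2, 214.9], 244), ([151.1, 254.1], 41), ([147.6, 277.6], 40), ([133.7, 279.0], 43)] red [([179.9, 223.2], 117), ([152.7, 239.0], 382)]
t 9.75 cur [0.6116, 0.0509, 0.303, -3.5558] F [-0.5, -0.2, 0.0] w 51.8 j6 66.6
3 [-0.616, 1.0, -0.0, -0.01] rows: [[-0.205, 0.333, -0.0, -0.003], [-0.411, 0.667, -0.0, -0.007], [-0.616, 1.0, -0.0, -0.01]]
3 [-0.644, 1.0, -0.0, -0.01] rows: [[-0.215, 0.333, -0.0, -0.003], [-0.429, 0.667, -0.0, -0.007], [-0.644, 1.0, -0.0, -0.01]]
3 [-0.661, 0.981, -0.0, -0.01] rows: [[-0.22, 0.327, -0.0, -0.003], [-0.441, 0.654, -0.0, -0.007], [-0.661, 0.981, -0.0, -0.01]]
  at [0.3665, -0.297, 0.303, 0.0]
2 [0.0, 0.0, 1.0, -0.0] rows: [[0.0, 0.0, 0.5, -0.0], [0.0, 0.0, 1.0, -0.0]]
1 [0.0, 0.0, 0.367, -0.0] rows: [[0.0, 0.0, 0.367, -0.0]]
  at [0.3665, -0.297, 0.139, 0.0]
```

Request:
drive_tool(
  series=[
    [-0.2,0.333,0,0],
    [-0.41,0.667,0,-0.007],
    [-0.616,1,0,-0.01],
    [-0.616,1,0,-0.01],
  ],
  fingers=65,
)

```text
time_s: 10.25
tcp_pos: [0.5284, -0.0663, 0.3024]
ee_rot: [[0.999, -0.045, -0.003], [-0.045, -0.999, -0.0], [-0.003, 0.0, -1.0]]
wrist_force: [-0.0, 0.0, -0.0]
gripper_width: 0.746
```

Request:
drive_tool(
  series=[
    [-0.215,0.333,0,0],
    [-0.43,0.667,0,-0.007],
    [-0.644,1,0,-0.01],
    [-0.644,1,0,-0.01],
  ],
)

```text
time_s: 10.75
tcp_pos: [0.4471, -0.1822, 0.3026]
ee_rot: [[1.0, -0.025, -0.002], [-0.025, -1.0, 0.0], [-0.002, -0.0, -1.0]]
wrist_force: [0.9, 0.4, 0.0]
gripper_width: 0.747
```

Request:
drive_tool(
  series=[
    [-0.22,0.327,0,0],
    [-0.44,0.654,0,-0.007],
    [-0.661,0.981,0,-0.01],
    [-0.661,0.981,0,-0.01],
    [-0.661,0.981,0,-0.01],
  ],
)

```text
time_s: 11.38
tcp_pos: [0.3674, -0.2965, 0.3029]
ee_rot: [[1.0, -0.001, -0.001], [-0.001, -1.0, 0.0], [-0.001, -0.0, -1.0]]
wrist_force: [-0.6, 0.4, -0.2]
gripper_width: 0.745
```

Request:
drive_tool(
  series=[
    [0,0,0.33,0],
    [0,0,0.667,0],
    [0,0,1,0],
    [0,0,1,0],
    [0,0,1,0],
  ],
)

```text
time_s: 12.0
tcp_pos: [0.3683, -0.2968, 0.1848]
ee_rot: [[1.0, 0.0, 0.002], [0.0, -1.0, -0.001], [0.002, 0.001, -1.0]]
wrist_force: [-0.0, -1.0, 0.1]
gripper_width: 0.747
```

```bash
python3 look.py | grep -E "blue|red|sqB"; python3 plan.py 60 0.3665,-0.297,=,0 =,=,0.139,=
```

```text
blue [([455.7, 167.8], 27, [0.6399, -0.3305]), ([445.9, 171.7], 24, [0.6284, -0.303]), ([469.7, 200.2], 28, [0.5504, -0.3661]), ([459.5, 204.0], 26, [0.5395, -0.3375])]
red []
sqBbody []
scene blue [([194.2, 215.1], 242), ([151.2, 254.0], 40), ([147.6, 277.6], 40), ([133.7, 279.0], 43)] red [([180.0, 223.1], 123), ([152.7, 239.0], 381)]
t 12.1 cur [0.3682, -0.2971, 0.1853, -0.0361] F [0.7, -0.0, 0.3] w 64.7 j6 109.1
1 [-0.014, -0.0, -0.0, -0.0] rows: [[-0.014, -0.0, -0.0, -0.0]]
  at [0.3665, -0.297, 0.1853, 0.0]
1 [0.0, 0.0, 0.386, -0.0] rows: [[0.0, 0.0, 0.386, -0.0]]
  at [0.3665, -0.297, 0.139, 0.0]
```

Request:
drive_tool(
  series=[
    [-0.01,0,0.2,0],
    [-0.01,0,0.386,0],
    [-0.01,0,0.386,0],
    [-0.01,0,0.386,0],
  ],
)

```text
time_s: 12.6
tcp_pos: [0.3665, -0.2973, 0.1387]
ee_rot: [[1.0, -0.001, 0.003], [-0.001, -1.0, -0.001], [0.003, 0.001, -1.0]]
wrist_force: [0.1, 0.2, 0.4]
gripper_width: 0.746
```

Request:
drive_tool(
  series=[
    [0,0,0,0],
    [0,0,0,0],
    [0,0,0,0],
    [0,0,0,0],
    [0,0,0,0],
    [0,0,0,0],
  ],
  fingers=20,
)

```text
time_s: 13.35
tcp_pos: [0.3657, -0.297, 0.1373]
ee_rot: [[1.0, -0.002, 0.0], [-0.002, -1.0, -0.0], [0.0, 0.0, -1.0]]
wrist_force: [-0.1, 0.6, 2.1]
gripper_width: 0.381
```

Request:
drive_tool(
  series=[
    [0,0,-0.1,0],
    [0,0,-0.25,0],
    [0,0,-0.5,0],
    [0,0,-0.75,0],
    [0,0,-1,0],
    [0,0,-1,0],
  ],
)

```text
time_s: 14.1
tcp_pos: [0.3664, -0.2972, 0.2597]
ee_rot: [[1.0, -0.002, 0.005], [-0.002, -1.0, -0.002], [0.005, 0.002, -1.0]]
wrist_force: [-0.3, 0.4, -2.3]
gripper_width: 0.381
```

Request:
drive_tool(
  series=[
    [0,0,-0.2,0],
    [0,0,-0.35,0],
    [0,0,-0.42,0],
    [0,0,-0.42,0],
  ],
)

```text
time_s: 14.6
tcp_pos: [0.3653, -0.2967, 0.307]
ee_rot: [[1.0, -0.002, -0.001], [-0.002, -1.0, 0.001], [-0.001, -0.001, -1.0]]
wrist_force: [-0.2, -0.6, -2.3]
gripper_width: 0.382
```

```bash
python3 plan.py 40 0.641,-0.0163,0.308,-3.4
```

```text
t 14.6 cur [0.3653, -0.2967, 0.307, -0.1148] F [-0.2, -0.6, -2.3] w 33.2 j6 109.1
5 [0.979, -1.0, -0.004, 0.012] rows: [[0.196, -0.2, -0.001, 0.002], [0.392, -0.4, -0.002, 0.005], [0.587, -0.6, -0.002, 0.007], [0.783, -0.8, -0.003, 0.01], [0.979, -1.0, -0.004, 0.012]]
5 [0.932, -1.0, -0.003, 0.012] rows: [[0.186, -0.2, -0.001, 0.002], [0.373, -0.4, -0.001, 0.005], [0.559, -0.6, -0.002, 0.007], [0.746, -0.8, -0.002, 0.01], [0.932, -1.0, -0.003, 0.012]]
2 [0.339, -0.381, -0.001, 0.004] rows: [[0.17, -0.19, -0.0, 0.002], [0.339, -0.381, -0.001, 0.004]]
  at [0.641, -0.0163, 0.308, -3.4]
```

Request:
drive_tool(
  series=[
    [0.1,-0.1,0,0],
    [0.3,-0.3,0,0],
    [0.5,-0.52,0,0.007],
    [0.75,-0.77,0,0.01],
    [0.979,-1,0,0.012],
  ],
)

```text
time_s: 15.22
tcp_pos: [0.4842, -0.1753, 0.3065]
ee_rot: [[1.0, -0.025, -0.002], [-0.025, -1.0, 0.0], [-0.002, -0.0, -1.0]]
wrist_force: [0.8, -0.4, -2.1]
gripper_width: 0.38
```

Request:
drive_tool(
  series=[
    [0.22,-0.24,0,0],
    [0.45,-0.48,0,0.006],
    [0.65,-0.7,0,0.008],
    [0.82,-0.88,0,0.01],
    [0.932,-1,0,0.012],
    [0.932,-1,0,0.012],
  ],
)

```text
time_s: 15.98
tcp_pos: [0.5987, -0.0588, 0.3064]
ee_rot: [[0.999, -0.048, -0.002], [-0.048, -0.999, -0.0], [-0.002, 0.0, -1.0]]
wrist_force: [-0.9, -0.8, -1.5]
gripper_width: 0.378
```

Request:
drive_tool(
  series=[
    [0.17,-0.19,0,0],
    [0.28,-0.31,0,0.003],
    [0.339,-0.381,0,0.004],
    [0.339,-0.381,0,0.004],
    [0.339,-0.381,0,0.004],
  ],
)

```text
time_s: 16.6
tcp_pos: [0.6405, -0.0169, 0.3076]
ee_rot: [[0.998, -0.058, -0.001], [-0.058, -0.998, -0.0], [-0.001, 0.0, -1.0]]
wrist_force: [0.0, -0.8, -1.6]
gripper_width: 0.387
```

```bash
python3 plan.py 30 0.641,-0.0163,=,-3.4 =,=,0.214,=
```

```text
t 16.6 cur [0.6405, -0.0169, 0.3076, -3.3387] F [0.0, -0.8, -1.6] w 33.7 j6 73.7
1 [0.004, -0.005, -0.0, 0.001] rows: [[0.004, -0.005, -0.0, 0.001]]
  at [0.641, -0.0163, 0.3076, -3.4]
4 [0.0, -0.0, 0.78, -0.0] rows: [[0.0, -0.0, 0.195, -0.0], [0.0, -0.0, 0.39, -0.0], [0.0, -0.0, 0.585, -0.0], [0.0, -0.0, 0.78, -0.0]]
  at [0.641, -0.0163, 0.214, -3.4]
```

Request:
drive_tool(
  series=[
    [0.004,-0.005,0.1,0],
    [0.004,-0.005,0.3,0],
    [0.004,-0.005,0.5,0],
    [0.004,-0.005,0.6,0],
    [0.004,-0.005,0.68,0],
    [0.004,-0.005,0.74,0],
    [0.004,-0.005,0.785,0],
    [0.004,-0.005,0.785,0],
    [0.004,-0.005,0.785,0],
  ],
)

```text
time_s: 17.73
tcp_pos: [0.6416, -0.0158, 0.2137]
ee_rot: [[0.998, -0.058, 0.0], [-0.058, -0.998, 0.0], [0.0, -0.0, -1.0]]
wrist_force: [0.2, -0.3, -2.9]
gripper_width: 0.38
```

Request:
drive_tool(
  series=[
    [0,0,0,0],
    [0,0,0,0],
    [0,0,0,0],
    [0,0,0,0],
  ],
  fingers=50,
)

```text
time_s: 18.23
tcp_pos: [0.6417, -0.0158, 0.2137]
ee_rot: [[0.998, -0.058, 0.001], [-0.058, -0.998, 0.0], [0.001, -0.0, -1.0]]
wrist_force: [0.5, -0.4, -1.1]
gripper_width: 0.571
```

Request:
drive_tool(
  series=[
    [0,0,-0.2,0],
    [0,0,-0.5,0],
    [0,0,-0.75,0],
    [0,0,-0.75,0],
  ],
)

```text
time_s: 18.73
tcp_pos: [0.6426, -0.0158, 0.3068]
ee_rot: [[0.998, -0.057, 0.007], [-0.057, -0.998, 0.001], [0.007, -0.001, -1.0]]
wrist_force: [0.1, 0.0, -0.3]
gripper_width: 0.575
```

```bash
python3 look.py; python3 plan.py 60 0.434,-0.391,=,-30 =,=,0.139,=; python3 -c "
from h import *
cv2.imwrite('pics/p3.png',np.hstack([cv2.resize(snap('top')['color'][110:260,270:400],(400,460),interpolation=2),cv2.resize(snap('scene')['color'][160:340,190:370],(400,460),interpolation=2)]))"
```

```text
green [([315.5, 165.6], 155, [0.6304, 0.0512])]
blue [([343.0, 154.3], 163, [0.6619, -0.0208]), ([455.8, 167.8], 28, [0.6399, -0.3308]), ([445.9, 171.7], 24, [0.6284, -0.303]), ([469.9, 200.2], 28, [0.5504, -0.3666]), ([459.5, 204.0], 26, [0.5395, -0.3375])]
red [([446.6, 220.4], 96, [0.4834, -0.2826]), ([477.4, 243.6], 273, [0.4249, -0.3606])]
white [([301.8, 152.8], 116, [0.6649, 0.0876]), ([314.2, 145.5], 13, [0.6852, 0.0552]), ([357.7, 212.6], 2383, [0.5064, -0.059]), ([455.9, 187.7], 493, [0.5761, -0.3186]), ([441.2, 170.7], 13, [0.6214, -0.2806]), ([294.0, 260.9], 3228, [0.3799, 0.1039]), ([485.2, 240.5], 121, [0.4367, -0.3924]), ([309.2, 349.0], 7553, [0.1586, 0.063]), ([363.0, 386.3], 20, [0.0667, -0.0723]), ([363.5, 415.6], 224, [-0.0059, -0.0738]), ([308.4, 426.4], 34, [-0.033, 0.0633]), ([289.5, 446.7], 542, [-0.0836, 0.1099])]
sqBbody [([446.6, 220.4], 96, [0.497, -0.3054]), ([477.4, 243.6], 273, [0.4344, -0.3889])]
scene blue [([151.2, 254.0], 41), ([147.6, 277.6], 40), ([133.7, 279.0], 43)] red [([179.9, 223.2], 116), ([152.7, 239.0], 382)]
t 18.82 cur [0.6412, -0.0158, 0.3031, -3.3228] F [-0.3, 0.4, -0.2] w 50.1 j6 73.7
3 [-0.479, 1.0, -0.0, 0.072] rows: [[-0.16, 0.333, -0.0, 0.024], [-0.319, 0.667, -0.0, 0.048], [-0.479, 1.0, -0.0, 0.072]]
3 [-0.312, 1.0, -0.0, 0.068] rows: [[-0.104, 0.333, -0.0, 0.023], [-0.208, 0.667, -0.0, 0.045], [-0.312, 1.0, -0.0, 0.068]]
3 [-0.167, 1.0, -0.0, 0.066] rows: [[-0.056, 0.333, -0.0, 0.022], [-0.111, 0.667, -0.0, 0.044], [-0.167, 1.0, -0.0, 0.066]]
1 [-0.013, 0.402, -0.0, 0.026] rows: [[-0.013, 0.402, -0.0, 0.026]]
  at [0.434, -0.391, 0.3031, -30.0]
2 [0.0, -0.0, 1.0, -0.0] rows: [[0.0, -0.0, 0.5, -0.0], [0.0, -0.0, 1.0, -0.0]]
1 [0.0, -0.0, 0.367, -0.0] rows: [[0.0, -0.0, 0.367, -0.0]]
  at [0.434, -0.391, 0.139, -30.0]
```

View pics/p3.png

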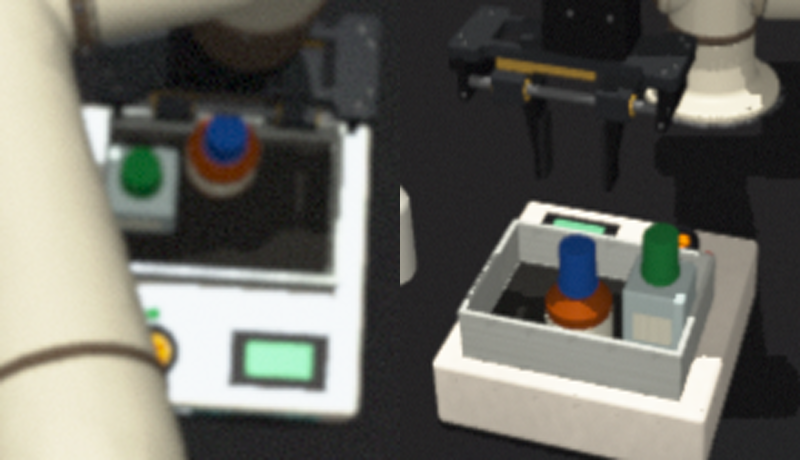

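```bash
python3 plan.py 60 0.4335,-0.391,=,28 | grep -v rows: ; python3 plan.py 55 0.4335,-0.391,=,28 | cut -c1-60
```

```text
t 18.93 cur [0.641, -0.0159, 0.3019, -3.3217] F [-0.7, 0.7, 0.2] w 50.3 j6 73.7
  at [0.4335, -0.391, 0.3019, 28.0]
t 18.93 cur [0.641, -0.0159, 0.3019, -3.3217] F [-0.7, 0.7, 
3 [-0.48, 1.0, -0.0, -0.085] rows: [[-0.16, 0.333, -0.0, -0.
3 [-0.709, 1.0, -0.0, -0.094] rows: [[-0.236, 0.333, -0.0, -
3 [-0.892, 0.858, -0.0, -0.095] rows: [[-0.297, 0.286, -0.0,
  at [0.4335, -0.391, 0.3019, 28.0]
```

Request:
drive_tool(
  series=[
    [-0.16,0.333,0,-0.028],
    [-0.32,0.667,0,-0.057],
    [-0.48,1,0,-0.085],
    [-0.48,1,0,-0.085],
  ],
  fingers=62,
)

```text
time_s: 19.42
tcp_pos: [0.5754, -0.1344, 0.3025]
ee_rot: [[0.994, 0.109, -0.002], [0.109, -0.994, -0.0], [-0.002, -0.0, -1.0]]
wrist_force: [0.6, 0.2, -0.0]
gripper_width: 0.71
```

Request:
drive_tool(
  series=[
    [-0.236,0.333,0,-0.03],
    [-0.47,0.667,0,-0.062],
    [-0.709,1,0,-0.094],
    [-0.709,1,0,-0.094],
  ],
)

```text
time_s: 19.92
tcp_pos: [0.5049, -0.2627, 0.3026]
ee_rot: [[0.956, 0.292, -0.002], [0.292, -0.956, 0.0], [-0.002, -0.001, -1.0]]
wrist_force: [0.7, -0.2, 0.3]
gripper_width: 0.713
```

Request:
drive_tool(
  series=[
    [-0.297,0.286,0,-0.03],
    [-0.6,0.57,0,-0.063],
    [-0.892,0.858,0,-0.095],
    [-0.892,0.858,0,-0.095],
    [-0.892,0.858,0,-0.095],
  ],
)

```text
time_s: 20.55
tcp_pos: [0.4349, -0.3905, 0.3027]
ee_rot: [[0.882, 0.471, -0.001], [0.471, -0.882, 0.001], [-0.0, -0.001, -1.0]]
wrist_force: [0.6, 0.6, 0.0]
gripper_width: 0.714
```

Request:
drive_tool(
  series=[
    [0,0,0.33,0],
    [0,0,0.667,0],
    [0,0,0.95,0],
    [0,0,0.95,0],
    [0,0,0.95,0],
  ],
)

```text
time_s: 21.18
tcp_pos: [0.4357, -0.3909, 0.1908]
ee_rot: [[0.881, 0.472, 0.002], [0.472, -0.881, -0.002], [0.001, 0.002, -1.0]]
wrist_force: [-0.1, -0.3, 0.2]
gripper_width: 0.709
```

```bash
python3 look.py | grep scene; python3 plan.py 60 0.4335,-0.391,=,28 =,=,0.139,=
```

```text
scene blue [([151.3, 254.0], 40), ([147.6, 277.6], 40), ([133.6, 279.0], 42)] red [([179.7, 223.5], 109), ([152.6, 239.2], 372)]
t 21.27 cur [0.4355, -0.3912, 0.1914, 28.1462] F [0.6, -0.6, -0.1] w 61.8 j6 144.2
1 [-0.014, -0.009, -0.0, 0.001] rows: [[-0.014, -0.009, -0.0, 0.001]]
  at [0.4335, -0.391, 0.1914, 28.0]
1 [0.0, 0.0, 0.437, -0.0] rows: [[0.0, 0.0, 0.437, -0.0]]
  at [0.4335, -0.391, 0.139, 28.0]
```

Request:
drive_tool(
  series=[
    [-0.012,-0.008,0.2,0],
    [-0.012,-0.008,0.35,0],
    [-0.012,-0.008,0.435,0],
    [-0.012,-0.008,0.435,0],
    [-0.012,-0.008,0.435,0],
  ],
)

```text
time_s: 21.9
tcp_pos: [0.4331, -0.3913, 0.1383]
ee_rot: [[0.882, 0.471, 0.002], [0.471, -0.882, -0.001], [0.001, 0.002, -1.0]]
wrist_force: [0.5, -0.5, -0.0]
gripper_width: 0.709
```

Request:
drive_tool(
  series=[
    [0,0,0,0],
    [0,0,0,0],
    [0,0,0,0],
    [0,0,0,0],
    [0,0,0,0],
    [0,0,0,0],
  ],
  fingers=20,
)

```text
time_s: 22.65
tcp_pos: [0.433, -0.3913, 0.1376]
ee_rot: [[0.882, 0.471, 0.001], [0.471, -0.882, -0.001], [0.001, 0.002, -1.0]]
wrist_force: [1.3, -3.0, 0.7]
gripper_width: 0.381
```

Request:
drive_tool(
  series=[
    [0,0,-0.1,0],
    [0,0,-0.25,0],
    [0,0,-0.5,0],
    [0,0,-0.75,0],
    [0,0,-1,0],
    [0,0,-1,0],
  ],
)

```text
time_s: 23.4
tcp_pos: [0.4329, -0.3911, 0.2595]
ee_rot: [[0.882, 0.471, 0.004], [0.471, -0.882, -0.002], [0.003, 0.003, -1.0]]
wrist_force: [0.1, 0.3, -3.6]
gripper_width: 0.385
```

Request:
drive_tool(
  series=[
    [0,0,-0.2,0],
    [0,0,-0.35,0],
    [0,0,-0.42,0],
    [0,0,-0.42,0],
  ],
)

```text
time_s: 23.9
tcp_pos: [0.4322, -0.3906, 0.3068]
ee_rot: [[0.882, 0.471, -0.001], [0.471, -0.882, 0.001], [-0.0, -0.001, -1.0]]
wrist_force: [0.1, -0.5, -3.6]
gripper_width: 0.384
```

```bash
python3 plan.py 40 0.575,-0.0127,0.309,-2.9
```

```text
t 23.9 cur [0.4322, -0.3906, 0.3068, 28.0745] F [0.1, -0.5, -3.6] w 33.4 j6 144.3
4 [1.0, -0.876, -0.007, 0.107] rows: [[0.25, -0.219, -0.002, 0.027], [0.5, -0.438, -0.004, 0.054], [0.75, -0.657, -0.005, 0.08], [1.0, -0.876, -0.007, 0.107]]
4 [0.741, -1.0, -0.007, 0.1] rows: [[0.185, -0.25, -0.002, 0.025], [0.37, -0.5, -0.004, 0.05], [0.556, -0.75, -0.005, 0.075], [0.741, -1.0, -0.007, 0.1]]
3 [0.336, -0.718, -0.004, 0.064] rows: [[0.112, -0.239, -0.001, 0.021], [0.224, -0.479, -0.003, 0.043], [0.336, -0.718, -0.004, 0.064]]
  at [0.575, -0.0127, 0.309, -2.9]
```

Request:
drive_tool(
  series=[
    [0.1,-0.08,0,0.01],
    [0.3,-0.26,0,0.03],
    [0.55,-0.48,-0.004,0.06],
    [0.8,-0.7,-0.005,0.085],
    [1,-0.876,-0.007,0.107],
  ],
)

```text
time_s: 24.52
tcp_pos: [0.4886, -0.24, 0.3068]
ee_rot: [[0.962, 0.272, -0.003], [0.272, -0.962, 0.001], [-0.002, -0.002, -1.0]]
wrist_force: [1.1, -0.6, -2.3]
gripper_width: 0.383
```

Request:
drive_tool(
  series=[
    [0.185,-0.25,0,0.025],
    [0.37,-0.5,0,0.05],
    [0.556,-0.75,0,0.075],
    [0.741,-1,-0.007,0.1],
  ],
)

```text
time_s: 25.02
tcp_pos: [0.5412, -0.1007, 0.3076]
ee_rot: [[0.997, 0.074, -0.003], [0.074, -0.997, 0.0], [-0.003, -0.001, -1.0]]
wrist_force: [0.9, -0.3, -3.0]
gripper_width: 0.377
```

Request:
drive_tool(
  series=[
    [0.112,-0.239,0,0.021],
    [0.224,-0.479,0,0.043],
    [0.3,-0.64,0,0.06],
    [0.336,-0.718,-0.004,0.064],
    [0.336,-0.718,-0.004,0.064],
    [0.336,-0.718,-0.004,0.064],
  ],
)

```text
time_s: 25.78
tcp_pos: [0.5749, -0.0137, 0.3095]
ee_rot: [[0.999, -0.052, -0.001], [-0.052, -0.999, -0.0], [-0.001, 0.0, -1.0]]
wrist_force: [-0.2, 0.2, -2.8]
gripper_width: 0.384
```

```bash
python3 plan.py 30 0.575,-0.0127,=,-2.9 =,=,0.2135,=; python3 -c "
from h import *
cv2.imwrite('pics/p4.png',np.hstack([cv2.resize(snap('top')['color'][110:260,270:400],(400,460),interpolation=2),cv2.resize(snap('scene')['color'][160:340,190:370],(400,460),interpolation=2)]))"
```

```text
t 25.77 cur [0.5749, -0.0137, 0.3095, -2.9941] F [-0.2, 0.2, -2.8] w 33.4 j6 72.2
1 [0.0, -0.008, -0.0, -0.001] rows: [[0.0, -0.008, -0.0, -0.001]]
  at [0.575, -0.0127, 0.3095, -2.9]
4 [0.0, -0.0, 0.8, -0.0] rows: [[0.0, -0.0, 0.2, -0.0], [0.0, -0.0, 0.4, -0.0], [0.0, -0.0, 0.6, -0.0], [0.0, -0.0, 0.8, -0.0]]
  at [0.575, -0.0127, 0.2135, -2.9]
```

View pics/p4.png

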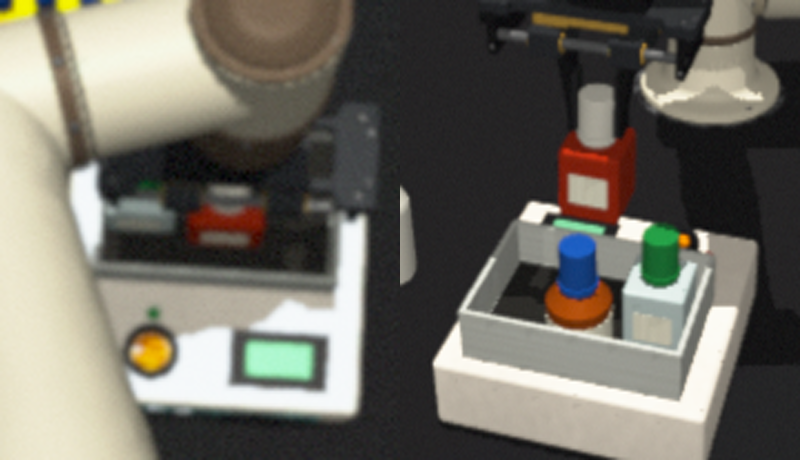

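Request:
drive_tool(
  series=[
    [0,-0.004,0.1,0],
    [0,-0.004,0.25,0],
    [0,-0.004,0.35,0],
    [0,-0.004,0.43,0],
    [0,-0.004,0.5,0],
  ],
)

```text
time_s: 26.5
tcp_pos: [0.5754, -0.0126, 0.2493]
ee_rot: [[0.999, -0.052, 0.0], [-0.052, -0.999, -0.0], [0.0, 0.0, -1.0]]
wrist_force: [0.5, -0.2, -2.3]
gripper_width: 0.381
```

Request:
drive_tool(
  series=[
    [0,0,0.08,0],
    [0,0,0.16,0],
    [0,0,0.22,0],
    [0,0,0.26,0],
    [0,0,0.29,0],
    [0,0,0.302,0],
    [0,0,0.302,0],
  ],
)

```text
time_s: 27.38
tcp_pos: [0.5754, -0.0125, 0.2136]
ee_rot: [[0.999, -0.052, 0.0], [-0.052, -0.999, 0.0], [0.0, -0.0, -1.0]]
wrist_force: [-0.1, -0.4, -2.1]
gripper_width: 0.385
```

```bash
python3 plan.py 30 =,=,0.2125,=
```

```text
t 27.38 cur [0.5754, -0.0125, 0.2136, -2.9644] F [-0.1, -0.4, -2.1] w 33.5 j6 72.2
1 [0.0, -0.0, 0.009, -0.0] rows: [[0.0, -0.0, 0.009, -0.0]]
  at [0.5754, -0.0125, 0.2125, -2.9644]
```

Release it, rise, and plan the block pick: block at (0.5885,-0.3335), yaw 21.3, jaws along block x, so ψ = -68.7.

Request:
drive_tool(
  series=[
    [0,0,0.005,0],
    [0,0,0.005,0],
    [0,0,0.005,0],
    [0,0,0.005,0],
    [0,0,0.005,0],
  ],
  fingers=50,
)

```text
time_s: 28.0
tcp_pos: [0.5754, -0.0126, 0.213]
ee_rot: [[0.999, -0.052, 0.0], [-0.052, -0.999, 0.0], [0.0, -0.0, -1.0]]
wrist_force: [0.2, 0.9, -0.9]
gripper_width: 0.574
```

Request:
drive_tool(
  series=[
    [0,0,-0.2,0],
    [0,0,-0.5,0],
    [0,0,-0.75,0],
    [0,0,-0.75,0],
  ],
)

```text
time_s: 28.5
tcp_pos: [0.5764, -0.0124, 0.3059]
ee_rot: [[0.999, -0.051, 0.006], [-0.051, -0.999, 0.001], [0.006, -0.001, -1.0]]
wrist_force: [-0.5, -0.0, 0.3]
gripper_width: 0.577
```

```bash
python3 look.py; python3 plan.py 55 0.5885,-0.3335,=,-68.7 | cut -c1-45
```

```text
green []
blue [([455.8, 167.8], 28, [0.6399, -0.3308]), ([445.9, 171.7], 24, [0.6284, -0.303]), ([469.9, 200.2], 28, [0.5504, -0.3666]), ([459.5, 204.1], 27, [0.5392, -0.3375])]
red [([335.9, 171.3], 13, [0.6073, -0.0009]), ([349.5, 172.1], 15, [0.6056, -0.0357]), ([340.9, 187.6], 184, [0.5649, -0.0137]), ([446.6, 220.2], 99, [0.484, -0.2826])]
white [([297.6, 178.0], 196, [0.5966, 0.0976]), ([455.9, 187.7], 492, [0.5761, -0.3186]), ([441.2, 170.7], 13, [0.6214, -0.2806]), ([358.9, 223.6], 1514, [0.4777, -0.062]), ([296.8, 308.3], 3453, [0.26, 0.0953]), ([315.3, 402.0], 8189, [0.0275, 0.0467])]
sqBbody [([335.9, 171.3], 13, [0.6294, -0.0044]), ([349.5, 172.1], 15, [0.6276, -0.0415]), ([340.9, 187.6], 184, [0.5841, -0.0181]), ([446.6, 220.2], 99, [0.4975, -0.3055])]
scene blue [([151.2, 253.6], 51), ([147.6, 277.6], 40), ([133.7, 279.0], 43)] red [([179.8, 223.2], 117)]
t 28.6 cur [0.575, -0.0125, 0.3025, -2.9787] 
3 [0.094, 1.0, -0.0, 0.215] rows: [[0.031, 0.
3 [0.578, 1.0, -0.0, 0.247] rows: [[0.193, 0.
2 [0.441, 0.271, -0.0, 0.111] rows: [[0.22, 0
  at [0.5885, -0.3335, 0.3025, -68.7]
```

Request:
drive_tool(
  series=[
    [0.031,0.333,0,0.07],
    [0.063,0.667,0,0.143],
    [0.094,1,0,0.215],
    [0.094,1,0,0.215],
  ],
  fingers=60,
)

```text
time_s: 29.1
tcp_pos: [0.5797, -0.1351, 0.3009]
ee_rot: [[0.884, -0.467, -0.004], [-0.467, -0.884, 0.0], [-0.003, 0.002, -1.0]]
wrist_force: [0.0, 0.3, 0.7]
gripper_width: 0.687
```

Request:
drive_tool(
  series=[
    [0.193,0.333,0,0.08],
    [0.385,0.667,0,0.165],
    [0.578,1,0,0.247],
    [0.578,1,0,0.247],
  ],
)

```text
time_s: 29.6
tcp_pos: [0.5858, -0.2732, 0.3009]
ee_rot: [[0.558, -0.83, -0.003], [-0.83, -0.558, 0.001], [-0.002, 0.002, -1.0]]
wrist_force: [-0.7, 0.4, -1.0]
gripper_width: 0.689
```

Request:
drive_tool(
  series=[
    [0.22,0.135,0,0.055],
    [0.441,0.271,0,0.111],
    [0.441,0.271,0,0.111],
    [0.441,0.271,0,0.111],
  ],
)

```text
time_s: 30.1
tcp_pos: [0.589, -0.3321, 0.3022]
ee_rot: [[0.367, -0.93, -0.001], [-0.93, -0.367, 0.001], [-0.001, 0.001, -1.0]]
wrist_force: [-0.0, 0.8, -0.7]
gripper_width: 0.688
```

Request:
drive_tool(
  series=[
    [0,0,0.33,0],
    [0,0,0.667,0],
    [0,0,0.95,0],
    [0,0,0.95,0],
    [0,0,0.95,0],
  ],
)

```text
time_s: 30.72
tcp_pos: [0.59, -0.3331, 0.1908]
ee_rot: [[0.366, -0.93, 0.002], [-0.93, -0.366, -0.001], [0.002, -0.002, -1.0]]
wrist_force: [-0.3, -0.1, 0.6]
gripper_width: 0.692
```

```bash
python3 look.py | grep scene; python3 plan.py 60 0.5885,-0.334,=,-68.6 =,=,0.139,=
```

```text
scene blue [([151.4, 254.0], 50), ([147.6, 277.9], 45), ([133.6, 279.2], 47)] red [([179.7, 223.1], 119)]
t 30.82 cur [0.5901, -0.3334, 0.1914, -68.5613] F [0.5, -0.4, 0.4] w 60.1 j6 37.2
1 [-0.0, 0.014, -0.0, 0.0] rows: [[-0.0, 0.014, -0.0, 0.0]]
  at [0.5885, -0.334, 0.1914, -68.6]
1 [0.0, -0.0, 0.437, -0.0] rows: [[0.0, -0.0, 0.437, -0.0]]
  at [0.5885, -0.334, 0.139, -68.6]
```

Request:
drive_tool(
  series=[
    [0,0.01,0.2,0],
    [0,0.01,0.35,0],
    [0,0.01,0.435,0],
    [0,0.01,0.435,0],
    [0,0.01,0.435,0],
  ],
)

```text
time_s: 31.45
tcp_pos: [0.5884, -0.3342, 0.1375]
ee_rot: [[0.365, -0.931, 0.001], [-0.931, -0.365, -0.001], [0.001, -0.001, -1.0]]
wrist_force: [0.3, 1.0, 0.3]
gripper_width: 0.691
```

Request:
drive_tool(
  series=[
    [0,0,0,0],
    [0,0,0,0],
    [0,0,0,0],
    [0,0,0,0],
    [0,0,0,0],
    [0,0,0,0],
  ],
  fingers=15,
)

```text
time_s: 32.2
tcp_pos: [0.5883, -0.3339, 0.1369]
ee_rot: [[0.365, -0.931, 0.001], [-0.931, -0.365, -0.0], [0.001, -0.001, -1.0]]
wrist_force: [2.5, -1.1, 0.7]
gripper_width: 0.319
```

Request:
drive_tool(
  series=[
    [0,0,-0.1,0],
    [0,0,-0.25,0],
    [0,0,-0.5,0],
    [0,0,-0.75,0],
    [0,0,-1,0],
    [0,0,-1,0],
  ],
)

```text
time_s: 32.95
tcp_pos: [0.5888, -0.3345, 0.2607]
ee_rot: [[0.364, -0.931, 0.007], [-0.931, -0.364, -0.003], [0.005, -0.006, -1.0]]
wrist_force: [0.1, -0.3, -5.7]
gripper_width: 0.321
```

Request:
drive_tool(
  series=[
    [0,0,-0.2,0],
    [0,0,-0.35,0],
    [0,0,-0.42,0],
    [0,0,-0.42,0],
  ],
)

```text
time_s: 33.45
tcp_pos: [0.5876, -0.3338, 0.3064]
ee_rot: [[0.364, -0.931, -0.001], [-0.931, -0.364, 0.001], [-0.001, 0.0, -1.0]]
wrist_force: [0.3, 0.1, -5.6]
gripper_width: 0.316
```

```bash
python3 plan.py 40 0.6045,-0.08,0.309,-93.1
```

```text
t 33.45 cur [0.5876, -0.3338, 0.3064, -68.6423] F [0.3, 0.1, -5.6] w 27.5 j6 37.3
4 [-1.0, -0.47, -0.011, 0.111] rows: [[-0.25, -0.118, -0.003, 0.028], [-0.5, -0.235, -0.006, 0.056], [-0.75, -0.352, -0.008, 0.083], [-1.0, -0.47, -0.011, 0.111]]
4 [-0.991, -0.218, -0.01, 0.102] rows: [[-0.248, -0.054, -0.002, 0.026], [-0.496, -0.109, -0.005, 0.051], [-0.743, -0.164, -0.008, 0.076], [-0.991, -0.218, -0.01, 0.102]]
  at [0.6045, -0.08, 0.309, -93.1]
```

Request:
drive_tool(
  series=[
    [-0.1,-0.047,0,0.01],
    [-0.3,-0.14,0,0.033],
    [-0.55,-0.26,0,0.06],
    [-0.8,-0.38,0,0.09],
    [-1,-0.47,-0.011,0.111],
  ],
)

```text
time_s: 34.08
tcp_pos: [0.596, -0.2001, 0.3065]
ee_rot: [[0.149, -0.989, -0.003], [-0.989, -0.149, 0.001], [-0.002, 0.003, -1.0]]
wrist_force: [0.5, -0.5, -5.7]
gripper_width: 0.317
```

Request:
drive_tool(
  series=[
    [-0.25,-0.054,0,0.026],
    [-0.5,-0.109,0,0.051],
    [-0.743,-0.164,0,0.076],
    [-0.9,-0.2,0,0.092],
    [-0.991,-0.218,-0.01,0.102],
    [-0.991,-0.218,-0.01,0.102],
    [-0.991,-0.218,-0.01,0.102],
  ],
)

```text
time_s: 34.95
tcp_pos: [0.6043, -0.0805, 0.3088]
ee_rot: [[-0.053, -0.999, -0.002], [-0.999, 0.053, -0.0], [0.0, 0.002, -1.0]]
wrist_force: [-0.4, -0.0, -5.4]
gripper_width: 0.319
```

```bash
python3 plan.py 30 0.6045,-0.08,=,-93.1 =,=,0.213,=; python3 -c "
from h import *
cv2.imwrite('pics/p5.png',np.hstack([cv2.resize(snap('top')['color'][110:260,270:400],(400,460),interpolation=2),cv2.resize(snap('scene')['color'][160:340,190:370],(400,460),interpolation=2)]))"
```

```text
t 34.95 cur [0.6043, -0.0805, 0.3088, -93.0398] F [-0.4, -0.0, -5.4] w 27.8 j6 -10.6
1 [-0.004, -0.002, -0.0, 0.001] rows: [[-0.004, -0.002, -0.0, 0.001]]
  at [0.6045, -0.08, 0.3088, -93.1]
4 [-0.0, 0.0, 0.798, -0.0] rows: [[-0.0, 0.0, 0.2, -0.0], [-0.0, 0.0, 0.399, -0.0], [-0.0, 0.0, 0.598, -0.0], [-0.0, 0.0, 0.798, -0.0]]
  at [0.6045, -0.08, 0.213, -93.1]
```

View pics/p5.png

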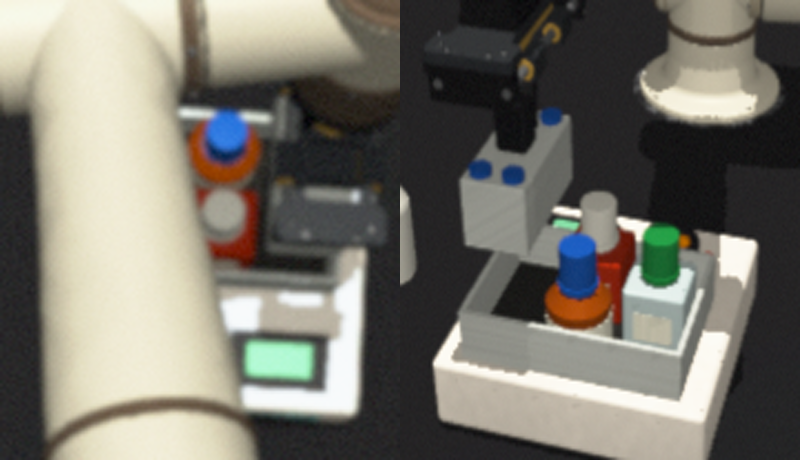

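Request:
drive_tool(
  series=[
    [-0.004,-0.002,0.1,0],
    [-0.004,-0.002,0.25,0],
    [-0.004,-0.002,0.35,0],
    [-0.004,-0.002,0.43,0],
    [-0.004,-0.002,0.5,0],
  ],
)

```text
time_s: 35.67
tcp_pos: [0.605, -0.0798, 0.2492]
ee_rot: [[-0.053, -0.999, 0.0], [-0.999, 0.053, -0.0], [0.0, -0.0, -1.0]]
wrist_force: [-0.0, 0.1, -5.2]
gripper_width: 0.32
```

Request:
drive_tool(
  series=[
    [0,0,0.08,0],
    [0,0,0.16,0],
    [0,0,0.22,0],
    [0,0,0.26,0],
    [0,0,0.28,0],
    [0,0,0.29,0],
    [0,0,0.29,0],
  ],
)

```text
time_s: 36.55
tcp_pos: [0.605, -0.0797, 0.215]
ee_rot: [[-0.053, -0.999, 0.0], [-0.999, 0.053, -0.0], [-0.0, -0.0, -1.0]]
wrist_force: [-0.3, 0.9, -5.9]
gripper_width: 0.317
```

```bash
python3 plan.py 30 =,=,0.2123,=
```

```text
t 36.55 cur [0.605, -0.0797, 0.215, -93.0372] F [-0.3, 0.9, -5.9] w 27.6 j6 -10.7
1 [-0.0, 0.0, 0.023, -0.0] rows: [[-0.0, 0.0, 0.023, -0.0]]
  at [0.605, -0.0797, 0.2123, -93.0372]
```

Request:
drive_tool(
  series=[
    [0,0,0.022,0],
    [0,0,0.022,0],
    [0,0,0.022,0],
  ],
)

```text
time_s: 36.92
tcp_pos: [0.6049, -0.0797, 0.2122]
ee_rot: [[-0.053, -0.999, -0.0], [-0.999, 0.053, -0.0], [0.0, 0.0, -1.0]]
wrist_force: [-0.1, -0.4, -5.1]
gripper_width: 0.323
```

Request:
drive_tool(
  series=[
    [0,0,0,0],
    [0,0,0,0],
    [0,0,0,0],
    [0,0,0,0],
  ],
  fingers=50,
)

```text
time_s: 37.42
tcp_pos: [0.6051, -0.0797, 0.2127]
ee_rot: [[-0.053, -0.999, 0.001], [-0.999, 0.053, -0.0], [0.0, -0.001, -1.0]]
wrist_force: [0.1, -0.1, 0.6]
gripper_width: 0.566
```

Request:
drive_tool(
  series=[
    [0,0,-0.2,0],
    [0,0,-0.5,0],
    [0,0,-0.9,0],
    [0,0,-0.9,0],
  ],
)

```text
time_s: 37.92
tcp_pos: [0.6066, -0.0798, 0.3254]
ee_rot: [[-0.052, -0.999, 0.01], [-0.999, 0.052, -0.0], [-0.0, -0.01, -1.0]]
wrist_force: [0.5, 0.2, -0.8]
gripper_width: 0.575
```

```bash
python3 - <<'E'
from h import *
im=cv2.imread("pics/top0.png"); x0,y0=162,222; k=im[y0:252,x0:204]
a=cv2.resize(k,None,fx=14,fy=14,interpolation=cv2.INTER_CUBIC)
im2=cv2.imread("pics/scene0.png"); b=cv2.resize(im2[228:286,445:500],None,fx=7,fy=7,interpolation=cv2.INTER_CUBIC)
H=max(a.shape[0],b.shape[0]); o=np.zeros((H,a.shape[1]+b.shape[1],3),np.uint8); o[:a.shape[0],:a.shape[1]]=a; o[:b.shape[0],a.shape[1]:]=b
o=o[:600,:]; print(a.shape,o.shape); o=cv2.resize(o,None,fx=min(1,800/o.shape[1]),fy=min(1,800/o.shape[1])); print(o.shape); cv2.imwrite("pics/drv.png",o)
E
python3 look.py | grep -E "blue|red"; python3 plan.py 55 0.52,0.15,0.33,-60 0.4336,0.3955,0.33,-30 | cut -c1-46
```

```text
(420, 588, 3) (420, 973, 3)
(345, 800, 3)
blue [([343.1, 153.4], 173, [0.6644, -0.0211]), ([361.2, 153.2], 12, [0.6764, -0.0722]), ([374.0, 154.9], 32, [0.6721, -0.107]), ([360.8, 189.0], 35, [0.577, -0.0706]), ([372.6, 190.0], 36, [0.5746, -0.1023])]
red [([348.0, 186.4], 122, [0.5682, -0.0318]), ([446.6, 220.3], 96, [0.4837, -0.2826])]
scene blue [([229.5, 267.8], 57)] red [([179.8, 223.2], 119)]
t 38.02 cur [0.6047, -0.0796, 0.3206, -93.0476
3 [-1.0, 0.431, -0.042, -0.154] rows: [[-0.333
3 [-0.946, 0.094, -0.037, -0.134] rows: [[-0.3
  at [0.52, 0.15, 0.33, -60.0]
3 [-1.0, -0.187, -0.0, -0.123] rows: [[-0.333,
3 [-1.0, -0.46, -0.0, -0.133] rows: [[-0.333, 
1 [-0.039, -0.033, -0.0, -0.006] rows: [[-0.03
  at [0.4336, 0.3955, 0.33, -30.0]
```

View pics/drv.png

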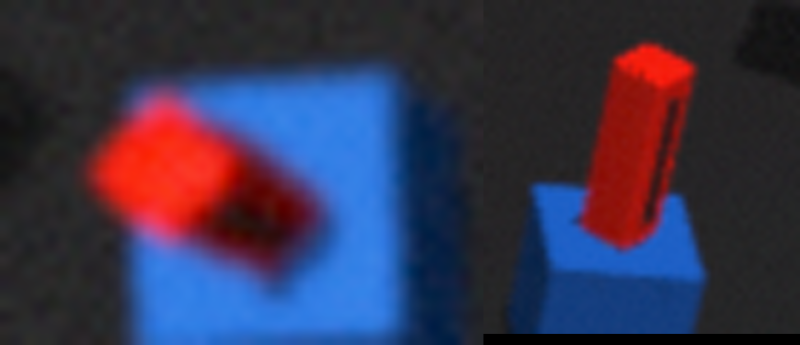

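```bash
python3 plan.py 50 0.52,0.15,0.33,-20 0.4336,0.3955,0.33,45.5 | cut -c1-46;  python3 -c "
from h import *
c=snap('top'); print('yellow',[(p.tolist(),s,onz(c,p,.13)[:2]) for p,s in blobs(c,(23,150,100),(34,255,255),30) if p[0]<200])
print('sel',[(p.tolist(),s[4],onz(c,p,.081)[:2]) for p,s in blobs(c,(10,150,120),(22,255,255),20) if 300<p[0]<340])"
```

```text
t 38.02 cur [0.6047, -0.0796, 0.3206, -93.0476
5 [-1.0, 0.431, -0.042, -0.34] rows: [[-0.2, 0
4 [-0.915, -0.257, -0.037, -0.297] rows: [[-0.
  at [0.52, 0.15, 0.33, -20.0]
5 [-0.821, -1.0, -0.0, -0.341] rows: [[-0.164,
3 [-0.005, -0.875, -0.0, -0.231] rows: [[-0.00
  at [0.4336, 0.3955, 0.33, 45.5]
yellow [([163.6, 261.2], [151, 248, 26, 27, 325], array([0.37356969, 0.43000252]))]
sel []
```

```bash
python3 -c "
from h import *
a=snap('top')['color'][150:330,120:300];b=snap('scene')['color'][180:340,380:560]
cv2.imwrite('pics/y.png',np.hstack([cv2.resize(a,(400,400),interpolation=2),cv2.resize(b,(400,400),interpolation=2)]))"
```

```text
(no output)
```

View pics/y.png

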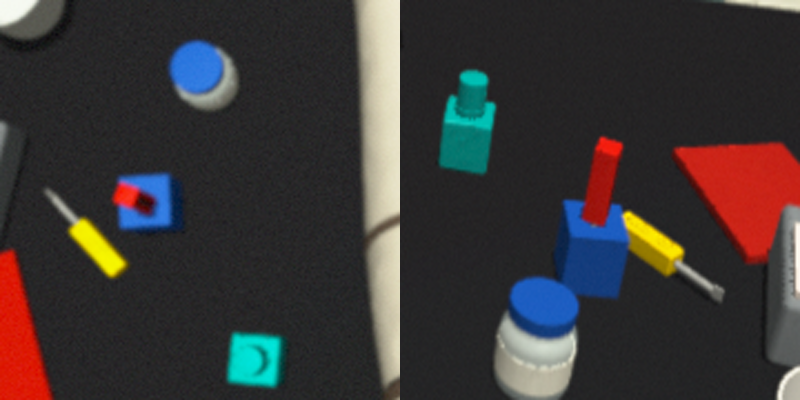

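```bash
python3 - <<'E'
from h import *
def rows(im,x0,y0,x1,y1,n):
    k=cv2.resize(im[y0:y1,x0:x1],None,fx=14,fy=14,interpolation=cv2.INTER_CUBIC); return k
c=snap("top"); s=snap("scene")
a=rows(c["color"],162,222,204,252,14); b=cv2.resize(s["color"][228:286,445:500],None,fx=7,fy=7,interpolation=2)
o=np.zeros((420,a.shape[1]+b.shape[1],3),np.uint8); o[:a.shape[0],:a.shape[1]]=a; o[:b.shape[0],a.shape[1]:]=b
cv2.imwrite("pics/drv2.png",cv2.resize(o,None,fx=800/973,fy=800/973))
for f,im in (("old",cv2.imread("pics/top0.png")),("new",c["color"])):
    k=cv2.resize(im[222:252,162:204],None,fx=8,fy=8,interpolation=2); m=((k[...,2]>205)&(k[...,1]<90)).astype(np.uint8)
    ct=max(cv2.findContours(m,0,2)[0],key=cv2.contourArea); q=cv2.minAreaRect(ct); P=[onz(c,((x+.5)/8-.5+162,(y+.5)/8-.5+222),.145)[:2] for x,y in cv2.boxPoints(q)]
    print(f,q,np.mean(P,0).round(4),[(np.degrees(np.arctan2(*(P[i]-P[i-1])[::-1]))%90).round(1) for i in range(4)],[np.linalg.norm(P[i]-P[i-1]).round(4) for i in range(4)])
E
```

```text
old ((114.55093383789062, 117.0790023803711), (71.85942077636719, 74.68637084960938), 43.15238952636719) [0.4351 0.3968] [np.float64(48.6), np.float64(48.2), np.float64(48.4), np.float64(48.2)] [np.float64(0.023), np.float64(0.0231), np.float64(0.0231), np.float64(0.0231)]
new ((117.82353210449219, 126.79411315917969), (70.29430389404297, 71.57238006591797), 19.653823852539062) [0.4321 0.3957] [np.float64(71.2), np.float64(72.6), np.float64(71.1), np.float64(72.5)] [np.float64(0.0224), np.float64(0.0222), np.float64(0.0225), np.float64(0.0222)]
```

View pics/drv2.png

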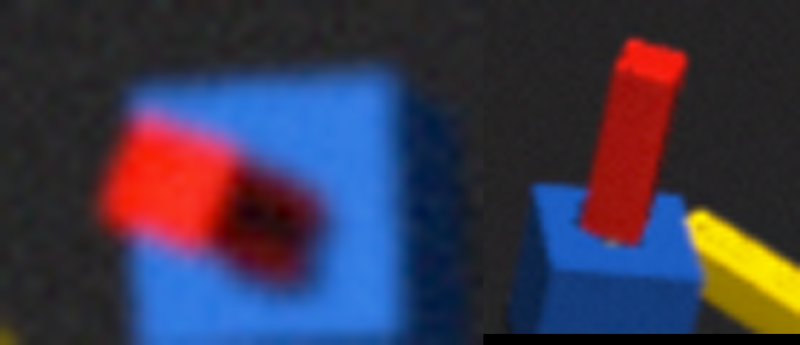

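The yellow look-alike has toppled by itself and lies beside the stand. The red driver is still upright but has turned, and its sides are now at 72°/-18°. I'll grip it at ψ = -18.

```bash
python3 plan.py 50 0.52,0.15,0.30,-50 0.4325,0.396,0.27,-18 | cut -c1-46
```

```text
t 38.27 cur [0.6046, -0.0797, 0.3189, -93.0391
3 [-1.0, 0.43, 0.084, -0.2] rows: [[-0.333, 0.
3 [-0.951, 0.005, 0.073, -0.175] rows: [[-0.31
  at [0.52, 0.15, 0.3, -50.0]
3 [-1.0, -0.372, 0.123, -0.137] rows: [[-0.333
3 [-0.896, -0.653, 0.127, -0.142] rows: [[-0.2
  at [0.4325, 0.396, 0.27, -18.0]
```

Request:
drive_tool(
  series=[
    [-0.333,0.14,0,-0.066],
    [-0.667,0.29,0.04,-0.133],
    [-1,0.43,0.084,-0.2],
    [-1,0.43,0.084,-0.2],
  ],
)

```text
time_s: 38.78
tcp_pos: [0.5587, 0.0449, 0.3093]
ee_rot: [[0.344, -0.939, -0.002], [-0.939, -0.344, -0.0], [-0.0, 0.002, -1.0]]
wrist_force: [-0.4, 0.1, 0.5]
gripper_width: 0.58
```

Request:
drive_tool(
  series=[
    [-0.31,0,0.02,-0.06],
    [-0.63,0,0.05,-0.116],
    [-0.951,0.005,0.073,-0.175],
    [-0.951,0.005,0.073,-0.175],
  ],
)

```text
time_s: 39.28
tcp_pos: [0.52, 0.1511, 0.3009]
ee_rot: [[0.643, -0.766, -0.001], [-0.766, -0.643, -0.001], [-0.0, 0.001, -1.0]]
wrist_force: [0.1, 0.4, 0.1]
gripper_width: 0.577
```

Request:
drive_tool(
  series=[
    [-0.333,-0.124,0.04,-0.045],
    [-0.667,-0.248,0.08,-0.09],
    [-1,-0.372,0.123,-0.137],
    [-1,-0.372,0.123,-0.137],
  ],
)

```text
time_s: 39.78
tcp_pos: [0.4775, 0.2716, 0.2859]
ee_rot: [[0.826, -0.564, -0.001], [-0.564, -0.826, -0.001], [-0.0, 0.001, -1.0]]
wrist_force: [0.3, -0.4, 0.3]
gripper_width: 0.574
```

Request:
drive_tool(
  series=[
    [-0.3,-0.22,0.04,-0.047],
    [-0.6,-0.44,0.08,-0.095],
    [-0.896,-0.653,0.127,-0.142],
    [-0.896,-0.653,0.127,-0.142],
    [-0.896,-0.653,0.127,-0.142],
  ],
)

```text
time_s: 40.4
tcp_pos: [0.4339, 0.3948, 0.2713]
ee_rot: [[0.95, -0.313, -0.0], [-0.313, -0.95, -0.001], [0.0, 0.001, -1.0]]
wrist_force: [-0.5, -0.2, -0.6]
gripper_width: 0.577
```

```bash
python3 plan.py 30 0.4325,0.396,=,-18 =,=,0.171,=; python3 look.py | grep -E "green|blue|red"; python3 -c "
from h import *
s=snap('scene');cv2.imwrite('pics/hold_s.png',s['color'])
print('scene red',[(p.tolist(),q) for p,q in blobs(s,(0,150,60),(8,255,255),30)],'yel',[(p.tolist(),q) for p,q in blobs(s,(23,150,60),(34,255,255),30)])"
```

```text
t 40.4 cur [0.4339, 0.3948, 0.2713, -18.2475] F [-0.5, -0.2, -0.6] w 50.2 j6 13.6
1 [-0.014, -0.006, -0.0, -0.002] rows: [[-0.014, -0.006, -0.0, -0.002]]
  at [0.4325, 0.396, 0.2713, -18.0]
4 [0.0, -0.0, 0.835, -0.0] rows: [[0.0, -0.0, 0.209, -0.0], [0.0, -0.0, 0.418, -0.0], [0.0, -0.0, 0.626, -0.0], [0.0, -0.0, 0.835, -0.0]]
  at [0.4325, 0.396, 0.171, -18.0]
green [([315.5, 165.3], 152, [0.6313, 0.0512])]
blue [([343.1, 153.6], 173, [0.6639, -0.0211]), ([362.6, 152.8], 28, [0.6776, -0.076]), ([374.4, 153.7], 29, [0.6755, -0.1081]), ([360.8, 189.6], 28, [0.5753, -0.0706]), ([372.7, 190.6], 29, [0.573, -0.1025])]
red [([340.4, 184.6], 310, [0.5727, -0.0125]), ([446.6, 220.3], 95, [0.4837, -0.2826])]
scene blue [([229.3, 267.6], 53)] red [([179.7, 223.2], 117)]
scene red [([179.8, 223.3], [174, 218, 13, 11, 118]), ([470.6, 251.2], [463, 235, 17, 35, 379]), ([537.4, 255.7], [502, 237, 77, 49, 1917]), ([287.0, 265.0], [279, 250, 16, 37, 286])] yel [([493.4, 277.5], [481, 264, 27, 27, 373]), ([238.4, 359.5], [236, 355, 5, 9, 30]), ([297.2, 395.4], [224, 355, 144, 73, 5038])]
```

Request:
drive_tool(
  series=[
    [-0.008,-0.004,0.2,0],
    [-0.008,-0.004,0.42,0],
    [-0.008,-0.004,0.6,0],
    [-0.008,-0.004,0.75,0],
    [-0.008,-0.004,0.835,0],
    [-0.008,-0.004,0.835,0],
    [-0.008,-0.004,0.835,0],
  ],
)

```text
time_s: 41.42
tcp_pos: [0.4327, 0.397, 0.1721]
ee_rot: [[0.95, -0.311, 0.001], [-0.311, -0.95, 0.001], [0.001, -0.002, -1.0]]
wrist_force: [0.8, 0.9, -0.6]
gripper_width: 0.574
```

Request:
drive_tool(
  series=[
    [0,0,0,0],
    [0,0,0,0],
    [0,0,0,0],
    [0,0,0,0],
    [0,0,0,0],
    [0,0,0,0],
    [0,0,0,0],
  ],
  fingers=10,
)

```text
time_s: 42.3
tcp_pos: [0.4323, 0.3969, 0.1713]
ee_rot: [[0.951, -0.311, 0.0], [-0.311, -0.951, 0.0], [0.0, -0.0, -1.0]]
wrist_force: [-0.5, -0.1, 2.0]
gripper_width: 0.27
```

Request:
drive_tool(
  series=[
    [0,0,-0.1,0],
    [0,0,-0.25,0],
    [0,0,-0.5,0],
    [0,0,-0.75,0],
    [0,0,-1,0],
    [0,0,-1,0],
  ],
)

```text
time_s: 43.05
tcp_pos: [0.4329, 0.3975, 0.2944]
ee_rot: [[0.951, -0.31, 0.004], [-0.31, -0.951, 0.005], [0.002, -0.006, -1.0]]
wrist_force: [-0.8, 0.4, -1.8]
gripper_width: 0.273
```

```bash
python3 plan.py 30; python3 - <<'E'
from h import *
s=snap("scene"); c=snap("top"); cv2.imwrite("pics/hold_s.png",s["color"]); cv2.imwrite("pics/hold_t.png",c["color"])
t=telemetry.sense()["tcp_pos"]
tip=proj(s,[t[0],t[1],t[2]-.168]); print("tip exp px",tip,"handle foot",proj(s,[t[0],t[1],t[2]-.108]))
x,y=tip.round().astype(int)
g=s["color"].max(2)
for yy in range(y-30,y+8,2): print(yy,g[yy,x-12:x+14].tolist())
E
```

```text
t 43.05 cur [0.4329, 0.3975, 0.2944, -18.0846] F [-0.8, 0.4, -1.8] w 23.7 j6 13.6
tip exp px [471.15892701 246.17078524] handle foot [476.16510477 223.18525892]
216 [40, 36, 37, 38, 37, 39, 35, 39, 40, 37, 37, 37, 39, 47, 91, 144, 152, 153, 152, 154, 154, 156, 155, 156, 156, 141]
218 [36, 38, 36, 37, 38, 37, 36, 37, 36, 37, 37, 38, 37, 58, 122, 150, 153, 153, 155, 154, 156, 155, 156, 158, 153, 133]
220 [41, 38, 37, 39, 37, 38, 38, 36, 37, 36, 40, 38, 41, 74, 138, 151, 152, 152, 154, 154, 157, 157, 156, 159, 150, 119]
222 [34, 36, 37, 37, 35, 36, 36, 38, 35, 37, 38, 36, 38, 52, 91, 104, 115, 129, 145, 153, 154, 153, 155, 154, 132, 77]
224 [37, 38, 39, 38, 36, 38, 38, 38, 36, 37, 38, 37, 35, 37, 37, 38, 43, 73, 110, 117, 104, 89, 95, 94, 62, 41]
226 [37, 37, 36, 38, 37, 36, 36, 35, 37, 38, 37, 34, 36, 38, 40, 39, 49, 90, 113, 112, 70, 43, 35, 37, 38, 36]
228 [38, 35, 36, 34, 37, 38, 39, 39, 37, 36, 38, 36, 40, 36, 39, 41, 62, 105, 119, 110, 56, 39, 40, 36, 35, 37]
230 [36, 35, 37, 35, 37, 38, 36, 38, 39, 36, 40, 38, 38, 36, 39, 44, 83, 113, 114, 81, 44, 37, 38, 38, 37, 36]
232 [37, 37,
[... 507 characters left out ...]
7, 87, 55, 39, 37, 36, 37, 38, 37, 38]
242 [19, 19, 21, 22, 19, 21, 21, 21, 23, 21, 24, 36, 87, 112, 116, 115, 115, 107, 53, 28, 21, 22, 27, 24, 21, 25]
244 [23, 19, 21, 22, 25, 20, 22, 25, 20, 19, 21, 28, 69, 88, 103, 109, 109, 86, 37, 22, 20, 22, 19, 18, 20, 22]
246 [22, 23, 19, 22, 19, 20, 23, 21, 18, 22, 22, 22, 22, 23, 26, 29, 34, 33, 19, 21, 23, 23, 19, 20, 23, 22]
248 [24, 20, 21, 24, 20, 21, 21, 24, 21, 24, 20, 22, 22, 19, 20, 19, 21, 21, 21, 23, 22, 21, 23, 24, 21, 17]
250 [17, 20, 21, 24, 20, 24, 24, 19, 21, 23, 22, 21, 22, 19, 20, 23, 23, 20, 19, 19, 23, 17, 22, 20, 20, 21]
252 [22, 22, 22, 21, 21, 21, 21, 23, 19, 20, 16, 23, 23, 20, 20, 20, 20, 24, 24, 22, 21, 23, 21, 19, 21, 18]
```

The blade's wide face lies along the jaw axis (5.5 px at the tip against a 3 px shaft). I'll carry it to above the selector at ψ = -6, so the blade is at about 84°.

```bash
python3 plan.py 50 0.470,0.16,0.285,-10 0.477,0.0415,0.276,-6 | cut -c1-46
```

```text
t 43.15 cur [0.4318, 0.3964, 0.2908, -18.1147]
3 [0.516, 1.0, 0.027, -0.04] rows: [[0.172, 0.
3 [0.336, 0.803, 0.021, -0.031] rows: [[0.112,
  at [0.47, 0.16, 0.285, -10.0]
3 [0.229, 0.962, 0.075, -0.035] rows: [[0.076,
  at [0.477, 0.0415, 0.276, -6.0]
```

Request:
drive_tool(
  series=[
    [0.1,0.2,0,-0.008],
    [0.26,0.5,0,-0.02],
    [0.39,0.75,0.02,-0.03],
    [0.516,1,0.027,-0.04],
  ],
)

```text
time_s: 43.65
tcp_pos: [0.4532, 0.2618, 0.2861]
ee_rot: [[0.972, -0.233, -0.003], [-0.233, -0.972, -0.003], [-0.002, 0.003, -1.0]]
wrist_force: [0.5, -0.4, -1.3]
gripper_width: 0.276
```

Request:
drive_tool(
  series=[
    [0.112,0.267,0.007,-0.01],
    [0.224,0.535,0.014,-0.02],
    [0.336,0.803,0.021,-0.031],
  ],
)

```text
time_s: 44.02
tcp_pos: [0.4698, 0.1589, 0.2838]
ee_rot: [[0.985, -0.172, -0.003], [-0.172, -0.985, -0.002], [-0.003, 0.002, -1.0]]
wrist_force: [0.3, -1.0, -1.0]
gripper_width: 0.27
```

Request:
drive_tool(
  series=[
    [0.076,0.32,0.025,-0.012],
    [0.15,0.64,0.05,-0.024],
    [0.2,0.85,0.07,-0.03],
    [0.229,0.962,0.075,-0.035],
    [0.229,0.962,0.075,-0.035],
    [0.229,0.962,0.075,-0.035],
  ],
)

```text
time_s: 44.78
tcp_pos: [0.4774, 0.0422, 0.2757]
ee_rot: [[0.995, -0.104, -0.001], [-0.104, -0.995, -0.0], [-0.001, 0.001, -1.0]]
wrist_force: [-1.2, 0.1, -1.1]
gripper_width: 0.273
```

```bash
python3 plan.py 30 0.477,0.0415,0.256,-6; python3 - <<'E'
from h import *
s=snap("scene"); cv2.imwrite("pics/sel_s.png",s["color"]); c=snap("top"); cv2.imwrite("pics/sel_t.png",c["color"])
t=telemetry.sense()["tcp_pos"]; tip=proj(s,[t[0],t[1],t[2]-.1663]); print("tip exp",tip, "slot exp",proj(s,[.478,.0413,.081]),"top: tip",proj(c,[t[0],t[1],t[2]-.1663]),"slot",proj(c,[.478,.0413,.081]))
print("orange scene",[(p.tolist(),q) for p,q in blobs(s,(8,150,100),(24,255,255),15) if 280<p[0]<350 and 230<p[1]<280])
print("orange top",[(p.tolist(),q) for p,q in blobs(c,(8,150,100),(24,255,255),10) if 280<p[0]<350 and 200<p[1]<250])
x,y=tip.round().astype(int)
A=cv2.resize(s["color"][205:265,285:345],(400,400),interpolation=2); T=cv2.resize(c["color"][200:245,295:340],(400,400),interpolation=2); cv2.imwrite("pics/sel.png",np.hstack([A,T]))
E
```

```text
t 44.77 cur [0.4774, 0.0422, 0.2757, -5.9525] F [-1.2, 0.1, -1.1] w 23.7 j6 59.5
1 [-0.003, 0.006, 0.164, 0.0] rows: [[-0.003, 0.006, 0.164, 0.0]]
  at [0.477, 0.0415, 0.256, -6.0]
tip exp [313.77991322 243.17633958] slot exp [312.99208835 253.74528282] top: tip [318.4045964  222.65579951] slot [318.78524193 224.24971358]
orange scene [([317.4, 254.1], [316, 252, 4, 5, 19])]
orange top [([318.6, 226.9], [313, 224, 12, 7, 65])]
```

View pics/sel.png

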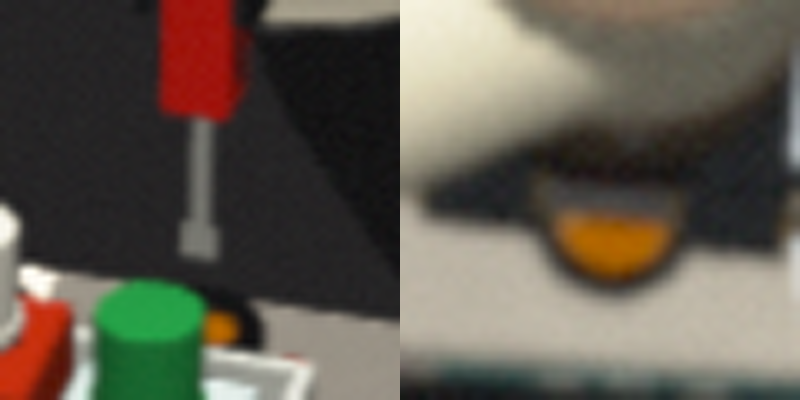

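The tip sits over the selector (scene tip at (315,244), collar centre at x ≈ 314). The top camera agrees with the robot to about 1 mm on the placed block. I'll lower it gently.

Request:
drive_tool(
  series=[
    [-0.002,0.008,0.05,0],
    [-0.002,0.008,0.12,0],
    [-0.002,0.008,0.17,0],
    [-0.002,0.008,0.2,0],
    [-0.002,0.008,0.2,0],
  ],
)

```text
time_s: 45.5
tcp_pos: [0.4772, 0.041, 0.2521]
ee_rot: [[0.995, -0.104, -0.001], [-0.104, -0.995, -0.0], [-0.001, 0.0, -1.0]]
wrist_force: [-0.1, 0.2, -0.2]
gripper_width: 0.276
```

Request:
drive_tool(
  series=[
    [0,0,0.02,0],
    [0,0,0.04,0],
    [0,0,0.055,0],
    [0,0,0.07,0],
    [0,0,0.07,0],
  ],
)

```text
time_s: 46.12
tcp_pos: [0.4775, 0.0411, 0.2441]
ee_rot: [[0.995, -0.103, 0.001], [-0.103, -0.995, 0.0], [0.001, -0.0, -1.0]]
wrist_force: [0.4, 0.4, -0.6]
gripper_width: 0.272
```

```bash
python3 plan.py 30 0.477,0.0412,0.2395,-6; python3 -c "
from h import *
print(telemetry.sense()['moment'])"
```

```text
t 46.12 cur [0.4775, 0.0411, 0.2441, -5.9405] F [0.4, 0.4, -0.6] w 23.7 j6 59.7
1 [-0.004, -0.001, 0.038, 0.001] rows: [[-0.004, -0.001, 0.038, 0.001]]
  at [0.477, 0.0412, 0.2395, -6.0]
[-0.06389965 -0.15799038 -0.00454037]
```

Request:
drive_tool(
  series=[
    [0,0,0.01,0],
    [0,0,0.02,0],
    [0,0,0.03,0],
    [0,0,0.03,0],
    [0,0,0.03,0],
  ],
)

```text
time_s: 46.75
tcp_pos: [0.4776, 0.0411, 0.2405]
ee_rot: [[0.995, -0.104, 0.001], [-0.104, -0.995, 0.0], [0.001, -0.0, -1.0]]
wrist_force: [0.5, 0.7, -0.8]
gripper_width: 0.275
```

```bash
python3 plan.py 30; python3 -c "
from h import *
print(telemetry.sense()['moment'])"
```

```text
t 46.75 cur [0.4776, 0.0411, 0.2405, -5.9449] F [0.5, 0.7, -0.8] w 23.9 j6 59.7
[-0.07559799 -0.76677115  0.01510446]
```

Request:
drive_tool(
  series=[
    [0,0,0,0.05],
    [0,0,0,0.1],
    [0,0,0,0.15],
    [0,0,0,0.2],
    [0,0,0,0.25],
    [0,0,0,0.25],
  ],
)

```text
time_s: 47.5
tcp_pos: [0.4779, 0.0408, 0.2406]
ee_rot: [[0.824, -0.567, 0.001], [-0.567, -0.824, -0.001], [0.001, -0.0, -1.0]]
wrist_force: [3.7, -3.6, -1.6]
gripper_width: 0.276
```

```bash
python3 plan.py 30; python3 -c "
from h import *
print(telemetry.sense()['moment'])"
```

```text
t 47.5 cur [0.4779, 0.0408, 0.2406, -34.5093] F [3.7, -3.6, -1.6] w 24.0 j6 31.1
[-0.97135456 -1.42968446  0.0546043 ]
```

Request:
drive_tool(
  series=[
    [0,0,0,0.05],
    [0,0,0,0.1],
    [0,0,0,0.16],
    [0,0,0,0.22],
    [0,0,0,0.28],
    [0,0,0,0.34],
    [0,0,0,0.4],
    [0,0,0,0.45],
    [0,0,0,0.45],
  ],
)

```text
time_s: 48.62
tcp_pos: [0.477, 0.0411, 0.2405]
ee_rot: [[0.069, -0.998, -0.001], [-0.998, -0.069, 0.0], [-0.0, 0.001, -1.0]]
wrist_force: [0.1, -1.0, 0.1]
gripper_width: 0.274
```

```bash
python3 plan.py 30; python3 -c "
from h import *
print(telemetry.sense()['moment'])"
```

```text
t 48.62 cur [0.477, 0.0411, 0.2405, -86.0149] F [0.1, -1.0, 0.1] w 23.8 j6 -20.4
[ 0.0295344  -0.33208518  0.06905714]
```

Moment about z is still at the friction level, so it is still turning. I'll go on towards the stop in small steps.

Request:
drive_tool(
  series=[
    [0,0,0,0.03],
    [0,0,0,0.06],
    [0,0,0,0.09],
    [0,0,0,0.12],
    [0,0,0,0.12],
    [0,0,0,0.12],
  ],
)

```text
time_s: 49.38
tcp_pos: [0.477, 0.0412, 0.2404]
ee_rot: [[-0.17, -0.985, -0.001], [-0.985, 0.17, 0.0], [-0.0, 0.001, -1.0]]
wrist_force: [-1.4, 0.2, 0.9]
gripper_width: 0.274
```

```bash
python3 plan.py 30; python3 -c "
from h import *
print(telemetry.sense()['moment'])"
```

```text
t 49.38 cur [0.477, 0.0412, 0.2404, -99.8069] F [-1.4, 0.2, 0.9] w 23.8 j6 -34.2
[0.7327012  0.24912886 0.02892226]
```

Request:
drive_tool(
  series=[
    [0,0,0,0.02],
    [0,0,0,0.04],
    [0,0,0,0.06],
    [0,0,0,0.08],
    [0,0,0,0.08],
    [0,0,0,0.08],
  ],
)

```text
time_s: 50.12
tcp_pos: [0.477, 0.0413, 0.2404]
ee_rot: [[-0.326, -0.945, -0.001], [-0.945, 0.326, 0.001], [-0.0, 0.001, -1.0]]
wrist_force: [-2.2, 3.5, 2.2]
gripper_width: 0.273
```

```bash
python3 plan.py 30; python3 -c "
from h import *
print(telemetry.sense()['moment'])"
```

```text
t 50.12 cur [0.477, 0.0413, 0.2404, -109.0236] F [-2.2, 3.5, 2.2] w 23.8 j6 -43.4
[1.37417959 0.71862676 0.02321199]
```

Request:
drive_tool(
  series=[
    [0,0,0,0.02],
    [0,0,0,0.04],
    [0,0,0,0.06],
    [0,0,0,0.06],
  ],
)

```text
time_s: 50.62
tcp_pos: [0.4771, 0.0413, 0.2404]
ee_rot: [[-0.437, -0.9, -0.001], [-0.9, 0.437, 0.001], [-0.0, 0.001, -1.0]]
wrist_force: [-2.5, 4.5, 2.6]
gripper_width: 0.277
```

```bash
python3 plan.py 30; python3 - <<'E'
from h import *
print(telemetry.sense()['moment'])
c=snap("top"); print("orange top",[(p.tolist(),q) for p,q in blobs(c,(8,120,80),(24,255,255),5) if 280<p[0]<350 and 200<p[1]<250])
for y in range(214,236): print(y,[ "%3d"%v for v in c["color"][y,306:332].max(2)])
E
```

```text
t 50.62 cur [0.4771, 0.0413, 0.2404, -115.893] F [-2.5, 4.5, 2.6] w 24.1 j6 -50.3
[1.72939551 0.89568501 0.09780187]
orange top []Traceback (most recent call last):
  File "<stdin>", line 4, in <module>
    return umr_maximum(a, axis, None, out, keepdims, initial, where)
numpy.exceptions.AxisError: axis 2 is out of bounds for array of dimension 2
```

Request:
drive_tool(
  series=[
    [0,0,0,-0.04],
    [0,0,0,-0.08],
    [0,0,0,-0.12],
    [0,0,0,-0.14],
    [0,0,0,-0.14],
  ],
)

```text
time_s: 51.3
tcp_pos: [0.4774, 0.0408, 0.2401]
ee_rot: [[-0.172, -0.985, -0.0], [-0.985, 0.172, -0.0], [0.0, -0.0, -1.0]]
wrist_force: [-0.8, 2.5, -0.6]
gripper_width: 0.273
```

```bash
python3 plan.py 30; python3 -c "
from h import *
print(telemetry.sense()['moment'])"
```

```text
t 51.3 cur [0.4774, 0.0408, 0.2401, -99.9119] F [-0.8, 2.5, -0.6] w 23.8 j6 -34.3
[0.86773778 0.10318249 0.05749395]
```

Request:
drive_tool(
  series=[
    [0,0,-0.05,0],
    [0,0,-0.15,0],
    [0,0,-0.3,0],
    [0,0,-0.47,0],
    [0,0,-0.47,0],
  ],
)

```text
time_s: 51.92
tcp_pos: [0.4782, 0.041, 0.299]
ee_rot: [[-0.172, -0.985, 0.005], [-0.985, 0.172, 0.001], [-0.002, -0.004, -1.0]]
wrist_force: [-0.2, -1.1, -1.7]
gripper_width: 0.272
```

```bash
python3 plan.py 50 0.452,0.25,0.296,-50 0.4325,0.397,0.296,-18 | cut -c1-46
```

```text
t 51.92 cur [0.4782, 0.041, 0.299, -99.908] F 
4 [-1.0, 0.307, 0.015, -0.26] rows: [[-0.25, 0
3 [-0.692, -0.156, 0.01, -0.176] rows: [[-0.23
  at [0.452, 0.25, 0.296, -50.0]
4 [-1.0, -0.636, -0.0, -0.268] rows: [[-0.25, 
1 [-0.023, -0.045, -0.0, -0.011] rows: [[-0.02
  at [0.4325, 0.397, 0.296, -18.0]
```

Request:
drive_tool(
  series=[
    [-0.25,0.077,0,-0.065],
    [-0.5,0.154,0,-0.13],
    [-0.75,0.23,0.01,-0.195],
    [-1,0.307,0.015,-0.26],
    [-1,0.307,0.015,-0.26],
  ],
)

```text
time_s: 52.55
tcp_pos: [0.4613, 0.1668, 0.2942]
ee_rot: [[0.342, -0.94, -0.001], [-0.94, -0.342, -0.001], [0.0, 0.001, -1.0]]
wrist_force: [-0.4, 0.1, -0.5]
gripper_width: 0.274
```

Request:
drive_tool(
  series=[
    [-0.23,-0.05,0,-0.06],
    [-0.46,-0.1,0,-0.12],
    [-0.692,-0.156,0.01,-0.176],
    [-0.692,-0.156,0.01,-0.176],
    [-0.692,-0.156,0.01,-0.176],
  ],
)

```text
time_s: 53.18
tcp_pos: [0.4509, 0.2491, 0.2934]
ee_rot: [[0.642, -0.767, -0.001], [-0.767, -0.642, -0.001], [0.0, 0.001, -1.0]]
wrist_force: [0.5, -0.5, -0.7]
gripper_width: 0.272
```

```bash
python3 plan.py 45 0.4325,0.397,0.296,-18; python3 - <<'E'
from h import *
c=snap("top"); im=c["color"]; cv2.imwrite("pics/after_t.png",im); o=cv2.imread("pics/top0.png")
for n,k in(("before",o),("after",im)):
    g=k[212:240,306:334]; print(n); print("\n".join(" ".join("%3d"%min(p[0],p[2]) for p in r) for r in g))
print([(p.tolist(),q[4]) for p,q in blobs(c,(45,100,50),(80,255,255),4) if 300<p[0]<340])
E
```

```text
t 53.17 cur [0.4509, 0.2491, 0.2934, -50.0643] F [0.5, -0.5, -0.7] w 23.6 j6 -7.1
4 [-1.0, -0.645, -0.021, -0.268] rows: [[-0.25, -0.161, -0.005, -0.067], [-0.5, -0.322, -0.01, -0.134], [-0.75, -0.484, -0.016, -0.201], [-1.0, -0.645, -0.021, -0.268]]
1 [-0.023, -0.047, -0.001, -0.012] rows: [[-0.023, -0.047, -0.001, -0.012]]
  at [0.4325, 0.397, 0.296, -18.0]
before
249 249 249 249 250 249 249 249 249 249 244 222 157 102 107 164 225 245 249 249 250 249 249 249 249 249 250 249
249 250 250 249 249 249 249 249 249 249 245 231 188 146 149 190 231 245 249 249 249 249 249 250 249 249 250 249
249 249 249 249 250 250 249 249 248 246 241 231 208 182 185 215 235 246 248 249 249 249 249 249 250 249 249 249
249 249 250 250 250 249 248 245 241 230 217 196 177 163 168 190 217 236 246 248 249 249 249 249 250 249 249 250
249 249 249 249 250 248 243 232 207 175 145 128 115 110 115 130 161 201 229 242 247 249 249 249 249 249 249 250
249 249 249 249 248 245 229 190 147 113  88  74  67  65  70  81 102 139 182 217 240 247 249 250 249 250 249 250
250 249 250 249 245 231 190 139  98  84  71  67  57  56  54
[... 4891 characters left out ...]
245 246 246 245 243 241 236 230 223 224 227 236 241 242 243 244 246 245 246 247 247 246 246 247
246 246 247 246 246 246 246 246 246 245 245 243 242 242 242 245 246 246 246 247 246 246 246 246 245 247 246 246
246 247 247 246 246 246 246 246 246 246 247 246 247 246 245 246 246 246 246 247 246 247 247 246 247 247 246 246
246 246 245 246 246 246 246 246 246 247 246 246 246 246 246 246 247 247 246 247 247 246 246 245 246 246 246 246
242 243 244 244 244 244 245 245 245 246 245 246 245 246 246 246 246 245 247 246 246 247 245 246 246 246 246 246
221 222 224 226 230 231 234 235 236 236 238 239 240 242 242 243 243 245 245 245 244 245 245 245 245 246 246 245
[([315.5, 165.4], 162), ([319.5, 211.5], 4)]
```

```bash
python3 - <<'E'
from h import *
c=snap("top"); new=c["color"].astype(float)
olds=cv2.imread("pics/top0.png").astype(float)
def cen(w,x0,y0): yy,xx=np.mgrid[:w.shape[0],:w.shape[1]]; return np.array([(w*xx).sum()/w.sum()+x0,(w*yy).sum()/w.sum()+y0])
def dot(im,ch,x0,x1,y0,y1):
    k=im[y0:y1,x0:x1]; oth=[i for i in range(3) if i!=ch]; w=np.clip(k[...,ch]-k[...,oth].max(2) if 0 else k[...,ch]-np.max(k[...,oth],axis=2)-25,0,None); return cen(w,x0,y0)
def mark(im,x0=311,x1=325,y0=215,y1=232):
    k=im[y0:y1,x0:x1]; w=np.clip(k[...,0]-95,0,None); yy,xx=np.mgrid[y0:y1,x0:x1]; w=w*(((xx-319.)**2+(yy-223.8)**2)<6.3**2); return cen(w,x0,y0)
for n,im in(("old",olds),("new",new)):
    r_=dot(im,2,299,311,217,231); g=dot(im,1,313,326,205,216); R=onz(c,r_,.0735)[:2];G=onz(c,g,.0735)[:2]
    m=mark(im); M=onz(c,m,.081)[:2]
    # axis: right angle at C between R and G, equal arms
    mid=(R+G)/2; h=(R-G)/2; C=mid+np.array([-h[1],h[0]]) ; C2=mid-np.array([-h[1],h[0]])
    C=C if C[0]<C2[0] else C2; v=M-C
    ar=np.degrees(np.arctan2(*(R-C)[::-1])); am=np.degrees(np.arctan2(v[1],v[0]))
    print(n,"R",r_,R.round(4),"G",g,G.round(4),"C",C.round(4),"mark",m,"rad",np.linalg.norm(v).round(4),"red ang",ar.round(1),"mark ang",am.round(1),"turn",(ar-am).round(1))
E
```

```text
old R [305.3646789  223.47247706] [0.4809 0.0766] G [319.46153846 211.7985348 ] [0.5125 0.0397] C [0.4783 0.0424] mark [313.97699115 223.32566372] rad 0.0117 red ang 85.5 mark ang 79.9 turn 5.7
new R [305.3712766  223.47659574] [0.4809 0.0766] G [319.44649446 211.79704797] [0.5125 0.0398] C [0.4783 0.0424] mark [318.91917293 219.68796992] rad 0.0119 red ang 85.6 mark ang -6.5 turn 92.1
```

The mark's radius is the same before and after (11.8 mm). It reads 5.7° before and 92° now, so the selector is at its "on" stop. The driver goes home next.

Request:
drive_tool(
  series=[
    [-0.25,-0.161,0,-0.067],
    [-0.5,-0.322,0,-0.134],
    [-0.75,-0.484,-0.016,-0.201],
    [-1,-0.645,-0.021,-0.268],
    [-1,-0.645,-0.021,-0.268],
  ],
)

```text
time_s: 53.9
tcp_pos: [0.433, 0.3929, 0.2959]
ee_rot: [[0.944, -0.329, -0.0], [-0.329, -0.944, -0.0], [-0.0, 0.0, -1.0]]
wrist_force: [0.3, -0.7, -1.0]
gripper_width: 0.274
```

Request:
drive_tool(
  series=[
    [-0.023,-0.047,0,-0.012],
    [-0.023,-0.047,0,-0.012],
    [-0.023,-0.047,0,-0.012],
    [-0.023,-0.047,0,-0.012],
  ],
)

```text
time_s: 54.4
tcp_pos: [0.4325, 0.3974, 0.2965]
ee_rot: [[0.952, -0.308, 0.0], [-0.308, -0.952, 0.0], [0.0, -0.0, -1.0]]
wrist_force: [0.5, -0.4, -1.4]
gripper_width: 0.275
```

```bash
python3 plan.py 45 0.4325,0.397,0.26,-18; python3 - <<'E'
from h import *
s=snap("scene"); t=telemetry.sense()["tcp_pos"]; o=cv2.imread("pics/hold_s.png")
for n,im,T in(("picked",o,[.4318,.3964,.2908]),("now",s["color"],t)):
    tip=proj(s,[T[0],T[1],T[2]-.1663]); x,y=tip.round().astype(int); k=im[y-12:y+6,x-10:x+14].max(2).astype(float) if 0 else np.max(im[y-12:y+6,x-10:x+14],axis=2).astype(float)
    w=np.clip(k-60,0,None); yy,xx=np.mgrid[:k.shape[0],:k.shape[1]]
    print(n,tip.round(1),"tip centroid rel. to expected",(w*xx).sum()/w.sum()+x-10-tip[0],(w*yy).sum()/w.sum()+y-12-tip[1])
    h=proj(s,[T[0],T[1],T[2]-.09]); x,y=h.round().astype(int); k=im[y-4:y+5,x-18:x+24].astype(float); w=np.clip(k[...,2]-k[...,1]-50,0,None); yy,xx=np.mgrid[:k.shape[0],:k.shape[1]]; print("  handle rel",(w*xx).sum()/w.sum()+x-18-h[0])
E
```

```text
t 54.4 cur [0.4325, 0.3974, 0.2965, -17.9096] F [0.5, -0.4, -1.4] w 23.9 j6 13.7
1 [0.001, 0.003, 0.304, 0.001] rows: [[0.001, 0.003, 0.304, 0.001]]
  at [0.4325, 0.397, 0.26, -18.0]
picked [471.3 245.5] tip centroid rel. to expected 2.961818004521774 -5.738473507677526
  handle rel 1.3097198056270258
now [472.3 243.6] tip centroid rel. to expected 1.790359884150405 -5.226987348548931
  handle rel 0.2956623964018945
```

Request:
drive_tool(
  series=[
    [0,0.003,0.1,0],
    [0,0.003,0.25,0],
    [0,0.003,0.4,0],
    [0,0.003,0.5,0],
    [0,0.003,0.55,0],
    [0,0.003,0.6,0],
    [0,0.003,0.6,0],
  ],
)

```text
time_s: 55.32
tcp_pos: [0.4322, 0.3976, 0.2242]
ee_rot: [[0.952, -0.307, -0.0], [-0.307, -0.952, -0.0], [-0.0, 0.0, -1.0]]
wrist_force: [-0.1, -0.4, -0.9]
gripper_width: 0.272
```

```bash
python3 plan.py 20 0.4325,0.397,0.172,-18
```

```text
t 55.33 cur [0.4322, 0.3976, 0.2242, -17.8648] F [-0.1, -0.4, -0.9] w 23.7 j6 13.7
3 [0.004, 0.004, 0.435, 0.001] rows: [[0.001, 0.001, 0.145, 0.0], [0.003, 0.003, 0.29, 0.001], [0.004, 0.004, 0.435, 0.001]]
  at [0.4325, 0.397, 0.172, -18.0]
```

Request:
drive_tool(
  series=[
    [0,0.003,0.08,0],
    [0,0.003,0.16,0],
    [0,0.003,0.24,0],
    [0,0.003,0.31,0],
    [0,0.003,0.37,0],
    [0,0.003,0.41,0],
    [0,0.003,0.435,0],
    [0,0.003,0.435,0],
    [0,0.003,0.435,0],
  ],
)

```text
time_s: 56.45
tcp_pos: [0.4322, 0.3974, 0.1724]
ee_rot: [[0.952, -0.307, 0.0], [-0.307, -0.952, 0.001], [0.0, -0.001, -1.0]]
wrist_force: [-0.1, 0.2, -0.3]
gripper_width: 0.275
```

```bash
python3 plan.py 20
```

```text
t 56.45 cur [0.4322, 0.3974, 0.1724, -17.8602] F [-0.1, 0.2, -0.3] w 23.9 j6 13.7
```

Lower the last millimetre, release, and rise clear.

Request:
drive_tool(
  series=[
    [0,0,0.008,0],
    [0,0,0.008,0],
    [0,0,0.008,0],
  ],
)

```text
time_s: 56.82
tcp_pos: [0.4322, 0.3973, 0.1713]
ee_rot: [[0.952, -0.307, 0.0], [-0.307, -0.952, 0.0], [0.0, -0.0, -1.0]]
wrist_force: [0.3, 0.2, -0.1]
gripper_width: 0.275
```

Request:
drive_tool(
  series=[
    [0,0,0,0],
    [0,0,0,0],
    [0,0,0,0],
    [0,0,0,0],
    [0,0,0,0],
  ],
  fingers=55,
)

```text
time_s: 57.45
tcp_pos: [0.4321, 0.3972, 0.1712]
ee_rot: [[0.952, -0.307, 0.0], [-0.307, -0.952, -0.0], [0.0, 0.0, -1.0]]
wrist_force: [0.1, -0.5, -0.1]
gripper_width: 0.625
```

Request:
drive_tool(
  series=[
    [0,0,-0.1,0],
    [0,0,-0.3,0],
    [0,0,-0.6,0],
    [0,0,-1,0],
    [0,0,-1,0],
  ],
)

```text
time_s: 58.08
tcp_pos: [0.4334, 0.3987, 0.2971]
ee_rot: [[0.952, -0.306, 0.007], [-0.306, -0.952, 0.009], [0.004, -0.01, -1.0]]
wrist_force: [-1.0, -0.1, -0.4]
gripper_width: 0.635
```

Request:
drive_tool(
  series=[
    [-0.3,-0.3,-0.1,0],
    [-0.6,-0.6,-0.1,0],
    [-0.9,-0.9,-0.1,0],
    [-0.9,-0.9,-0.1,0],
    [-0.9,-0.9,-0.1,0],
    [-0.9,-0.9,-0.1,0],
  ],
)

```text
time_s: 58.82
tcp_pos: [0.363, 0.5321, 0.3034]
ee_rot: [[0.951, -0.308, -0.0], [-0.308, -0.951, -0.0], [0.0, 0.0, -1.0]]
wrist_force: [-0.1, -0.7, -1.0]
gripper_width: 0.628
```

```bash
python3 plan.py 20; python3 look.py; python3 - <<'E'
from h import *
c=snap("top");s=snap("scene")
k=cv2.resize(c["color"][222:252,162:204],None,fx=8,fy=8,interpolation=2); m=((k[...,2]>200)&(k[...,1]<90)).astype(np.uint8)
q=cv2.minAreaRect(max(cv2.findContours(m,0,2)[0],key=cv2.contourArea)); x,y=q[0]; print("driver top",onz(c,((x+.5)/8-.5+162,(y+.5)/8-.5+222),.145)[:2],q)
print("scene red",[(p.tolist(),b) for p,b in blobs(s,(0,150,60),(8,255,255),30)])
print("scene caps green/turq/blue",[(p.tolist(),b[4]) for p,b in blobs(s,(45,120,60),(75,255,255),30)],[(p.tolist(),b) for p,b in blobs(s,(105,120,40),(125,255,255),30) if p[1]>200])
g=lambda P:proj(s,P).round(1)
print("exp scene green cap mid",g([.612,.051,.165]),"blue cap mid",g([.6415,-.016,.165]))
print("white cap top exp px top view",proj(c,[.5754,-.0126,.175]).round(1),"blue",proj(c,[.6415,-.016,.175]).round(1),"green",proj(c,[.612,.051,.175]).round(1))
E
```

```text
t 58.83 cur [0.363, 0.5321, 0.3034, -17.935] F [-0.1, -0.7, -1.0] w 54.6 j6 2.0
green [([315.4, 165.4], 154, [0.631, 0.0515])]
blue [([343.0, 153.4], 170, [0.6644, -0.0208]), ([362.6, 152.7], 29, [0.6779, -0.076]), ([374.4, 153.6], 30, [0.6758, -0.1081]), ([360.8, 189.6], 28, [0.5753, -0.0706]), ([372.8, 190.5], 28, [0.5733, -0.1028])]
red [([340.4, 184.5], 313, [0.573, -0.0125]), ([446.6, 220.3], 95, [0.4837, -0.2826])]
white [([338.8, 200.2], 5167, [0.5386, -0.01]), ([342.2, 178.0], 148, [0.5978, -0.0187]), ([314.9, 389.4], 835, [0.0586, 0.0479]), ([362.8, 386.5], 36, [0.0662, -0.0718]), ([344.3, 397.3], 249, [0.0394, -0.0256]), ([365.8, 411.9], 102, [0.0033, -0.0795]), ([331.8, 467.3], 345, [-0.1341, 0.0044])]
sqBbody [([340.4, 184.5], 313, [0.5927, -0.0167]), ([446.6, 220.3], 95, [0.4973, -0.3054])]
scene blue [([229.3, 267.6], 53)] red [([179.8, 223.2], 117)]
driver top [0.43222339 0.39642978] ((115.36302185058594, 126.19863891601562), (71.27806091308594, 74.0870590209961), 20.556045532226562)
scene red [([179.8, 223.2], [174, 218, 13, 11, 119]), ([471.1, 250.6], [463, 234, 18, 35, 386]), ([537.5, 255.9], [502, 237, 77, 49, 1914]), ([287.1, 265.0], [279, 250, 16, 37, 286])]
scene caps green/turq/blue [([307.1, 259.0], 350)] [([259.6, 245.4], [256, 243, 8, 6, 40]), ([269.5, 263.8], [261, 252, 18, 25, 370]), ([457.3, 288.7], [429, 259, 54, 56, 1651]), ([229.3, 267.6], [225, 265, 10, 7, 53]), ([243.7, 270.0], [240, 267, 9, 7, 52]), ([241.3, 363.0], [230, 343, 23, 43, 472]), ([263.5, 366.2], [254, 346, 20, 43, 448]), ([285.6, 370.1], [277, 350, 19, 43, 457]), ([308.0, 373.4], [300, 353, 18, 44, 472]), ([330.7, 377.2], [323, 356, 18, 45, 476]), ([353.7, 380.9], [346, 360, 17, 45, 478])]
exp scene green cap mid [305.7 255.2] blue cap mid [269.4 259.2]
white cap top exp px top view [341.4 179.1] blue [342.8 153.1] green [315.6 164.3]
```

```bash
python3 -c "
from h import *
print(order.finish_job())"
```

```text
the job is handed in; nothing more can be done
None
```

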